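# Crib for a hot casting flask

### The job

Build the crib that the hot flask will cool on: lay the two dark bars flat across the stand's ribs on the yellow bands, then the two white bars crosswise on top of them, directly above the ribs, each bar centred on what carries it. The bars are brittle, so set them down, do not drop them, and leave the other things on the bench where they are. When the crib stands, switch on the cooling fan: turn the console's selector clockwise until it clicks over from the white dot to the green one.

Things in the scene. Friction and masses are not known exactly. Their poses are not given: they have to be found in the camera images.
- stand: Fixed steel plate 170 x 170 x 10 mm on the bench; origin: centre of its underside. Two dark ribs run along its x at y = -40 and +40 mm, each 150 mm long, 16 mm wide, 14 mm high (tops 24 mm above the bench). Yellow bands, 24 mm long, cross the ribs at x = -40 and +40 mm. Lower bars lie along the stand's y, upper bars along its x.
- low_seat0 (a point): Where the middle of a lower (dark) bar belongs: midway between the ribs, 8 mm above their tops (32 mm above the bench), at stand x = -40 mm. Its axes are those of the stand.
- low_seat1 (a point): The same for the other lower bar, at stand x = +40 mm.
- top_seat0 (a point): Where the middle of an upper (white) bar belongs: above the rib at stand y = -40 mm, 8 mm above the tops of the lower bars (48 mm above the bench). Its axes are those of the stand.
- top_seat1 (a point): The same for the other upper bar, above the rib at stand y = +40 mm.
- rack: Fixed wooden rack, 110 x 150 mm, 90 mm high at the back; origin: centre of its footprint. Its board rises at 35 degrees towards its +x. Two bars lie across it, 62 mm apart along the slope, each on two brass lips (8 mm high, 6 mm thick, 18 mm wide, 52 mm either side of the middle); the middle 80 mm of each bar is free for the fingers.
- dark_a: Dark grey 120 x 24 x 16 mm kiln bar, 90 g or so. Origin: its middle; its y runs along its 120 mm length, x across its 24 mm width, z up through its 16 mm thickness. Starts on the lower place of the sloping rack, its length level, its underside on the board (35 degrees).
- dark_b: Dark grey 120 x 24 x 16 mm kiln bar, 90 g or so. Origin: its middle; its y runs along its 120 mm length, x across its 24 mm width, z up through its 16 mm thickness. Starts flat on the bench.
- white_a: White 120 x 24 x 16 mm kiln bar, 90 g or so. Origin: its middle; its y runs along its 120 mm length, x across its 24 mm width, z up through its 16 mm thickness. Starts on the upper place of the sloping rack, its length level, its underside on the board (35 degrees).
- white_b: White 120 x 24 x 16 mm kiln bar, 90 g or so. Origin: its middle; its y runs along its 120 mm length, x across its 24 mm width, z up through its 16 mm thickness. Starts flat on the bench.
- console: Fixed blue fan console, footprint 125 x 150 mm, about 105 mm high at the back; origin: centre of its footprint. Its face slopes up at 30 degrees towards its +x and carries the selector in its middle. A white dot marks off (the knob's -x side, down the slope), a green dot on.
- selector_grip (a point): Where to grip the selector: on its axis, 7 mm below the top of its bar grip. z: the knob's axis, out of the sloping face (30 degrees from vertical); x along the bar grip, 49 mm long, 14 mm thick (y), 32 mm high, on a disc 52 mm across whose top is 23 mm below this point. Turns with the knob.
- selector (a joint): Selector angle, rad: 0 = off, 1.2 = on (its stops), growing clockwise as seen facing the knob. A spring detent of about 0.15 N m resists up to 0.6 and then snaps it over; let go before that and it springs back.
- flask: Bystander: steel casting flask, 90 mm across its foot, 95 mm tall, origin under its centre.
- crucible: Bystander: terracotta-coloured bowl, 64 mm across, 45 mm tall, origin under its centre.
- tin_l: Bystander: copper-coloured tin, 50 mm across, 38 mm tall, origin under its centre.
- tin_r: Bystander: brass-coloured tin, 50 mm across, 38 mm tall, origin under its centre.
- bottle: Bystander: amber bottle, 52 mm across, 140 mm tall, origin under its centre.
- tongs: Bystander: steel tongs lying flat, 200 mm long along x, 40 mm wide, 10 mm high, origin under the middle.
- brush: Bystander: brush lying on the bench, 150 mm long along x.
Things that resemble listed ones, but are neither listed nor needed, are in the scene too. What is shaped like the dark_a but brown or purple is not meant.

How it is judged (in metres and radians):
On the way, in this order (a step that is already met when the one before it is completed fails the run):
1. both dark bars lie released across the ribs on the yellow bands ((((horizontal distance between dark_a and low_seat0 below 0.01 m and z of dark_a in the frame of low_seat0 between -0.004 and 0.005 m and angle between the y axis of dark_a and the y axis of stand, either way round below 0.15 rad and angle between the z axis of dark_a and the z axis of stand, either way round below 0.08 rad and linear speed of dark_a below 0.03 m/s and contact force between the fingers and dark_a below 0.3 N) and (horizontal distance between dark_b and low_seat1 below 0.01 m and z of dark_b in the frame of low_seat1 between -0.004 and 0.005 m and angle between the y axis of dark_b and the y axis of stand, either way round below 0.15 rad and angle between the z axis of dark_b and the z axis of stand, either way round below 0.08 rad and linear speed of dark_b below 0.03 m/s and contact force between the fingers and dark_b below 0.3 N)) or ((horizontal distance between dark_a and low_seat1 below 0.01 m and z of dark_a in the frame of low_seat1 between -0.004 and 0.005 m and angle between the y axis of dark_a and the y axis of stand, either way round below 0.15 rad and angle between the z axis of dark_a and the z axis of stand, either way round below 0.08 rad and linear speed of dark_a below 0.03 m/s and contact force between the fingers and dark_a below 0.3 N) and (horizontal distance between dark_b and low_seat0 below 0.01 m and z of dark_b in the frame of low_seat0 between -0.004 and 0.005 m and angle between the y axis of dark_b and the y axis of stand, either way round below 0.15 rad and angle between the z axis of dark_b and the z axis of stand, either way round below 0.08 rad and linear speed of dark_b below 0.03 m/s and contact force between the fingers and dark_b below 0.3 N)))), for 0.2 s.
2. both white bars lie released crosswise on the dark ones, above the ribs, the lower layer still in place ((((horizontal distance between dark_a and low_seat0 below 0.01 m and z of dark_a in the frame of low_seat0 between -0.004 and 0.005 m and angle between the y axis of dark_a and the y axis of stand, either way round below 0.15 rad and angle between the z axis of dark_a and the z axis of stand, either way round below 0.08 rad and linear speed of dark_a below 0.03 m/s and contact force between the fingers and dark_a below 0.3 N) and (horizontal distance between dark_b and low_seat1 below 0.01 m and z of dark_b in the frame of low_seat1 between -0.004 and 0.005 m and angle between the y axis of dark_b and the y axis of stand, either way round below 0.15 rad and angle between the z axis of dark_b and the z axis of stand, either way round below 0.08 rad and linear speed of dark_b below 0.03 m/s and contact force between the fingers and dark_b below 0.3 N)) or ((horizontal distance between dark_a and low_seat1 below 0.01 m and z of dark_a in the frame of low_seat1 between -0.004 and 0.005 m and angle between the y axis of dark_a and the y axis of stand, either way round below 0.15 rad and angle between the z axis of dark_a and the z axis of stand, either way round below 0.08 rad and linear speed of dark_a below 0.03 m/s and contact force between the fingers and dark_a below 0.3 N) and (horizontal distance between dark_b and low_seat0 below 0.01 m and z of dark_b in the frame of low_seat0 between -0.004 and 0.005 m and angle between the y axis of dark_b and the y axis of stand, either way round below 0.15 rad and angle between the z axis of dark_b and the z axis of stand, either way round below 0.08 rad and linear speed of dark_b below 0.03 m/s and contact force between the fingers and dark_b below 0.3 N))) and (((horizontal distance between white_a and top_seat0 below 0.01 m and z of white_a in the frame of top_seat0 between -0.004 and 0.005 m and angle between the y axis of white_a and the x axis of stand, either way round below 0.15 rad and angle between the z axis of white_a and the z axis of stand, either way round below 0.08 rad and linear speed of white_a below 0.03 m/s and contact force between the fingers and white_a below 0.3 N) and (horizontal distance between white_b and top_seat1 below 0.01 m and z of white_b in the frame of top_seat1 between -0.004 and 0.005 m and angle between the y axis of white_b and the x axis of stand, either way round below 0.15 rad and angle between the z axis of white_b and the z axis of stand, either way round below 0.08 rad and linear speed of white_b below 0.03 m/s and contact force between the fingers and white_b below 0.3 N)) or ((horizontal distance between white_a and top_seat1 below 0.01 m and z of white_a in the frame of top_seat1 between -0.004 and 0.005 m and angle between the y axis of white_a and the x axis of stand, either way round below 0.15 rad and angle between the z axis of white_a and the z axis of stand, either way round below 0.08 rad and linear speed of white_a below 0.03 m/s and contact force between the fingers and white_a below 0.3 N) and (horizontal distance between white_b and top_seat0 below 0.01 m and z of white_b in the frame of top_seat0 between -0.004 and 0.005 m and angle between the y axis of white_b and the x axis of stand, either way round below 0.15 rad and angle between the z axis of white_b and the z axis of stand, either way round below 0.08 rad and linear speed of white_b below 0.03 m/s and contact force between the fingers and white_b below 0.3 N)))), for 0.2 s.
3. the selector has clicked over to on (value of joint selector above 1.05 rad), for 0.2 s.
At the end, for the whole second after the job is handed in: Both dark bars lie across the ribs on the yellow bands and both white bars crosswise on them above the ribs, one per place: within 10 mm and 0.15 rad of square, level within 0.08 rad, released and at rest; the selector stands beyond 1.05 rad (all of step 2 and value of joint selector above 1.05 rad); the robot touches nothing.
It fails at once if a bar is dropped (falls free from more than about 25 mm) ((linear speed of dark_a above 0.7 m/s and contact force between the fingers and dark_a below 0.1 N) or (linear speed of dark_b above 0.7 m/s and contact force between the fingers and dark_b below 0.1 N) or (linear speed of white_a above 0.7 m/s and contact force between the fingers and white_a below 0.1 N) or (linear speed of white_b above 0.7 m/s and contact force between the fingers and white_b below 0.1 N)).
It fails at once if a bystander is moved by more than 30 mm (distance of any of flask, crucible, tin_l, tin_r, bottle, tongs, brush from where it was at the start of the episode above 0.03 m).
It also fails if it takes over 72 s, if anything falls off the work surface, if the arm or the gripper's body presses on something with over 40 N, if the wrist force passes 120 N, or if a joint passes its speed limit or range.

### The arm

A 6-joint arm with a two-finger parallel gripper is mounted at the origin on the work surface. World frame = base frame: x ahead of the robot, y to its left, z up, the work surface at z = 0. Lengths are in mm, angles in rad, forces in N, time in s.
With the tool pointing down it reaches from about 300 to 775 mm from the base axis. Payload 14.6 kg.
Tool frame: the origin (TCP) lies at the very end of the fingers, on their centre line; the grasp point (between the pads) lies 19 mm behind it; z points along the fingers, y is the line along which they close (so a half turn about z gives the same grasp; the last joint's range is limited). The gripper opens to 94 mm and grips with 3 to 60 N. Pads are 16 mm wide; open, the fingers measure 119 mm over their backs; the gripper's body (75 mm by 177 mm) begins 78 mm behind the grasp point.
Start: joints at [1.181, 0.3, 1.521, -0, 1.321, -0.067], TCP at [174.47, 521.584, 205.446] pointing down, gripper open.
Joint ranges: [-3.03, 3.03], [-0.79, 2.21], [0.23, 2.52], [-1.04, 4.18], [0, 3.07], [-2.55, 2.55]. Speed limits (rad/s): [2.22, 2.22, 2.57, 3.14, 3.14, 3.14].

### API

Orientations are given as [roll, pitch, yaw] about the fixed x, y, z axes, in that order (R = Rz(yaw) Ry(pitch) Rx(roll)).
In Python, from cell import manip gives the robot as it stands.
- The arm moves only by the tool servo_tool, never from a script. Its argument "rows" is a list of rows, each a list of 7 numbers: the turn, a rotation vector about the world's x, y, z in degrees, then the shift along the world's x, y, z in mm, then the closure, from 0 (fully open) to 1 (shut). In form: [[rx, ry, rz, dx, dy, dz, fingers], ...]. A call has 1 to 20 rows; each row shifts and turns the commanded pose from where the row before left it; what a row does not reach is not made up. A row lasts 1/8 s, in which the tool goes at most 62.5 mm and 10.7 degrees, less where a joint would pass 70% of its speed; a pose out of reach is approached as far as the arm can. A call with a gripper value outside its range is refused whole. The fingers move at their own pace and stop on an object; "grip_force" is the grip in N (left out, the last holds). Time passes only in rows, so rows that do not move let the fingers close. It gives the time, the measured TCP pose, the force, the opening and the grip force at its end, in the units of the state.
- manip.read_state(): the state, without advancing time (a new reading comes with each control period).
- manip.camera(name): name is "side" or "top" or "wrist"; returns the picture (384x512x3 uint8, red, green, blue); there is no depth.
- manip.camera_info(name): a dict with "fx", "fy", "cx", "cy" (pixels), "D" ([k1, k2, p1, p2, k3] as OpenCV has them; the pictures are not rectified), "position" and "rotation" of the camera in the world; the wrist camera has in their place "T_tool_cam" (4x4, takes a point from camera to tool coordinates, whose origin is the TCP and whose axes are the flange's). Camera axes: x right, y down, z forward; pixel columns grow to the right and rows downward; lengths in mm; the calibration is good to about 2 mm. A picture is of the moment at which its call begins: read the wrist's pose just before it. camera_info takes no time and is no camera call.
- manip.sign_off(): hands the job in; it is judged then, once.
The state is a dict: "clock": time; "joints": joint angles; "qd": joint speeds; "effort": joint torques, N m; "eef_pos": TCP position; "eef_rot": TCP orientation; "wrist_force": force on the tool from outside, world axes, zero at the start; "moment": the same for the moment, N m; "finger_gap": finger opening in mm; "finger_force": force on a finger pad.
Only numpy, scipy, OpenCV 4.12 (cv2) and the standard library are available. Lean on these libraries where they do the work, as an engineer would, in place of code of your own. Each camera call takes 0.05 s, during which the arm holds its last target. There are 200 camera calls.

## Working session

There is one attempt and no reset: what is moved stays moved. The work goes in short steps, Python scripts to look and compute and a tool call to move; the robot and the scene stay as the last step left them, time stands still between calls to the robot, and variables do not carry over. Pictures are saved under pics/ and viewed, at most 10 in all, crops included, and the job is handed in when it is done.

Besides the shell and the picture viewer there is one more tool, called after "Emit:" as name(argument=value, ...), one argument or row to a line, values as JSON. servo_tool: Moves the arm, as the interface text tells. Its arguments: {"type":"object","properties":{"rows":{"type":"array","items":{"type":"array","items":{"type":"number"}}},"grip_force":{"type":"number"}},"required":["rows"]}

```bash
ls; mkdir -p pics
python3 - <<'E'
from cell import manip
import cv2,json
for n in ("top","side","wrist"):
    i=manip.camera_info(n); print(n,{k:(v.tolist() if hasattr(v,'tolist') else v) for k,v in i.items()})
s=manip.read_state(); print(s)
for n in ("top","side"):
    im=manip.camera(n); cv2.imwrite(f"pics/{n}0.png",im[:,:,::-1])
    cv2.imwrite(f"pics/{n}0b.png",cv2.resize(im[:,:,::-1],(800,600),interpolation=cv2.INTER_CUBIC))
E
```

```text
pics
top {'fx': 377.7907924877101, 'fy': 377.7907924877101, 'cx': 258.64310549686064, 'cy': 194.3568911164743, 'D': [0.006428741084359947, 0.0, 0.0, 0.0, 0.0], 'position': [367.38124257183614, 20.904803842018346, 1133.9975981888722], 'rotation': [-2.943235113047268, -0.015907266006083276, -1.576918528087634]}
side {'fx': 380.6758732024936, 'fy': 380.6758732024936, 'cx': 259.0773840253567, 'cy': 191.03145038674572, 'D': [-0.12963825143840435, 0.0, 0.0, 0.0, 0.0], 'position': [332.9327522907631, -776.8810724845312, 706.0207207730598], 'rotation': [-2.22218294570318, -0.0022196931501961004, -0.2711746994985398]}
wrist {'fx': 335.1119197767285, 'fy': 335.1119197767285, 'cx': 251.72940692182647, 'cy': 187.985925530576, 'D': [-0.0634992394759029, 0.0, 0.0, 0.0, 0.0], 'T_tool_cam': [[-0.00021547854690270676, -0.962952741943819, -0.26967011393900453, 79.43289525994282], [0.9999998570705315, -0.0003394489288406642, 0.00041307788633124064, -0.10447644721112148], [-0.0004893137145959816, -0.2696699863857759, 0.9629526774534578, -178.52815962839136], [0.0, 0.0, 0.0, 1.0]]}
{'clock': 0.0, 'joints': array([ 1.18140744e+00,  3.00474819e-01,  1.52158865e+00,  2.85334579e-05,
        1.32070514e+00, -6.66008237e-02]), 'qd': array([-0.00048489,  0.00100504,  0.00031713,  0.00028581,  0.00044674,
        0.00212767]), 'effort': array([-1.68462971e-03, -5.31800365e+01, -3.52740633e+01,  7.07458332e-02,
        2.43849680e-02,  8.50221397e-06]), 'eef_pos': array([174.36092461, 521.34854304, 204.8810937 ]), 'eef_rot': array([-3.14042114e+00, -1.05837918e-04,  2.81879745e+00]), 'wrist_force': array([-0.44920027,  0.36776151, -0.1761123 ]), 'moment': array([-0.0068544 ,  0.00818109,  0.00185858]), 'finger_force': 0.0, 'finger_gap': 93.90335838660525}
```

View pics/top0b.png

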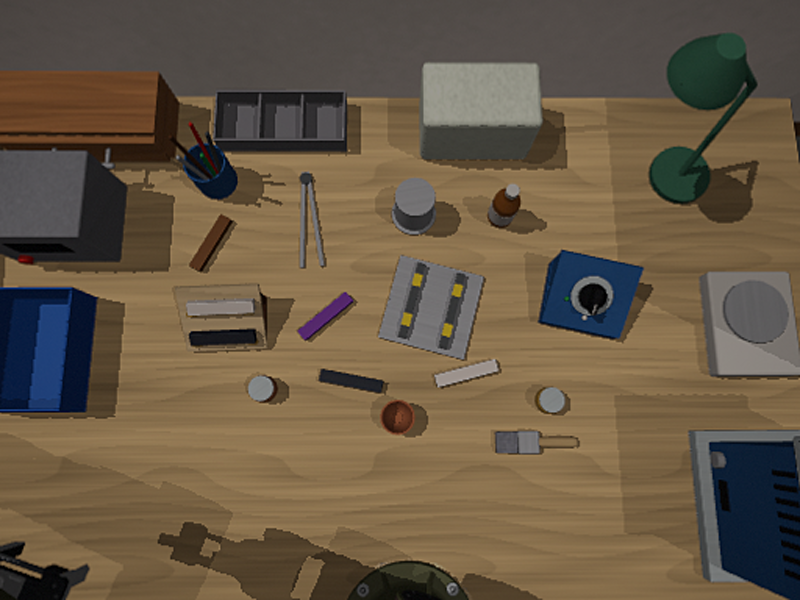

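View pics/side0b.png

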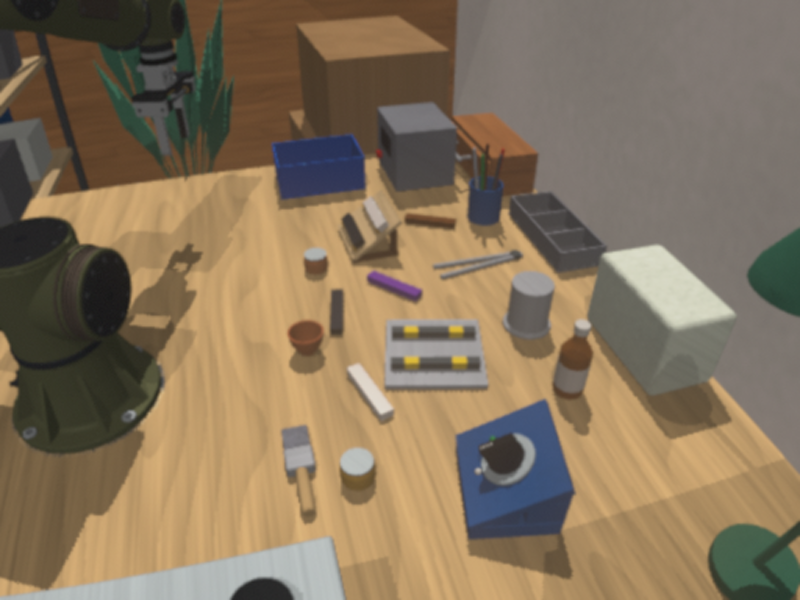

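The top view (800x600) shows the rack at (222,318), with white bar at (220,308) and dark bar at (223,338). The dark bench bar is at (352,381), the white bench bar at (467,373), the stand at (432,306) and the knob at (592,298). In the side view they appear at rack (365,230), stand (436,352) and knob (503,455). I'll work out coarse positions first, then plan the wrist views.

```bash
cat > h.py <<'E'
import numpy as np, cv2, json
from cell import manip
from scipy.spatial.transform import Rotation as R
from scipy.optimize import least_squares
def ex(name, st=None):
    """info, camera R and position in world"""
    i=manip.camera_info(name)
    if name!="wrist":
        return i,R.from_euler('xyz',i['rotation']).as_matrix(),np.array(i['position'])
    T=np.array(i['T_tool_cam']); Rt=R.from_euler('xyz',st['eef_rot']).as_matrix()
    return i,Rt@T[:3,:3],Rt@T[:3,3]+np.array(st['eef_pos'])
def K(i): return np.array([[i['fx'],0,i['cx']],[0,i['fy'],i['cy']],[0,0,1.]])
def ray(c,px):
    i,Rm,p=c
    u=cv2.undistortPoints(np.array(px,float).reshape(-1,1,2),K(i),np.array(i['D'])).reshape(-1,2)
    return p,(Rm@np.c_[u,np.ones(len(u))].T).T
def onz(c,px,z):
    p,d=ray(c,px); z=np.broadcast_to(z,len(d)); return p+d*((z-p[2])/d[:,2])[:,None]
def proj(c,P):
    i,Rm,p=c; P=np.asarray(P,float).reshape(-1,3)
    return cv2.projectPoints((P-p)@Rm,np.zeros(3),np.zeros(3),K(i),np.array(i['D']))[0].reshape(-1,2)
def tri(obs):
    """obs: list of (cam,pixel) -> point, residual mm"""
    A=np.zeros((3,3));b=np.zeros(3);L=[]
    for c,px in obs:
        p,d=ray(c,[px]);d=d[0]/np.linalg.norm(d[0]);M=np.eye(3)-np.outer(d,d);A+=M;b+=M@p;L.append((p,M))
    x=np.linalg.solve(A,b);return x,[np.linalg.norm(M@(x-p)) for p,M in L]
def shot(fn,scale=1.5625):
    st=manip.read_state(); im=manip.camera("wrist")
    cv2.imwrite(f"pics/{fn}.png",im[:,:,::-1]); cv2.imwrite(f"pics/{fn}_b.png",cv2.resize(im[:,:,::-1],None,fx=scale,fy=scale,interpolation=cv2.INTER_CUBIC))
    json.dump({k:np.asarray(st[k]).tolist() for k in('eef_pos','eef_rot','clock','wrist_force','finger_gap')},open(f"pics/{fn}.json","w")); return st
def wcam(fn): return ex("wrist",json.load(open(f"pics/{fn}.json")))
E
python3 - <<'E'
from h import *
t=ex("top");s=ex("side");f=1.5625
np.set_printoptions(precision=1,suppress=True)
for n,a,b in [("stand",(432,306),(436,352)),("darkb",(352,381),(337,311)),("whiteb",(467,373),(370,391)),("racktop",(220,308),(376,214)),("racklow",(223,338),(352,230)),("knob",(592,298),(503,455)),("flask",(415,205),(530,300)),("bottle",(505,205),(575,360)),("crucible",(397,417),(306,338)),("tinl",(262,388),(315,260)),("tinr",(552,400),(357,467))]:
    print(n,*tri([(t,np.array(a)/f),(s,np.array(b)/f)]))
st=manip.read_state();w=ex("wrist",st);print(w[1],w[2])
E
```

```text
stand [590.9 -53.1   4.2] [np.float64(1.2815120362571149), np.float64(1.2815120362570989)]
darkb [445.3 101.2   8. ] [np.float64(0.6507180096636956), np.float64(0.6507180096636258)]
whiteb [ 459.2 -117.3    8. ] [np.float64(0.5021385498318713), np.float64(0.5021385498319514)]
racktop [577.1 339.5  67.3] [np.float64(2.411040735718138), np.float64(2.4110407357184007)]
racklow [524.3 340.6  35. ] [np.float64(0.4318717845990757), np.float64(0.4318717845988451)]
knob [ 588.9 -342.5   77.4] [np.float64(0.3702624165710523), np.float64(0.37026241657113806)]
flask [779.  -19.9  55.7] [np.float64(0.8756558629174017), np.float64(0.8756558629174015)]
bottle [ 776.  -192.5   63.8] [np.float64(1.0312097672381058), np.float64(1.0312097672383216)]
crucible [377.   16.4  27.7] [np.float64(0.0057158216337506165), np.float64(0.005715821633761564)]
tinl [431.1 267.9  19.3] [np.float64(0.6870887036748059), np.float64(0.6870887036746927)]
tinr [ 406.3 -271.9   26.5] [np.float64(0.13420789722720894), np.float64(0.1342078972273063)]
[[ 0.3  0.9  0.3]
 [ 0.9 -0.3 -0.1]
 [-0.   0.3 -1. ]] [ 99.1 546.6 383.5]
```

Emit:
servo_tool(
  rows=[
    [0, 0, 2, 32, -18, 0, 0],
    [0, 0, 2, 32, -18, 0, 0],
    [0, 0, 2, 32, -18, 0, 0],
    [0, 0, 2, 32, -18, 0, 0],
    [0, 0, 2, 32, -18, 0, 0],
    [0, 0, 2, 32, -18, 0, 0],
    [0, 0, 2, 32, -18, 0, 0],
    [0, 0, 2, 32, -18, 0, 0],
    [0, 0, 2, 32, -18, 0, 0],
    [0, 0, 0.5, 32, -18, 0, 0],
    [0, 0, 0, 0, 0, 0, 0],
    [0, 0, 0, 0, 0, 0, 0],
  ],
)

```text
clock: 1.6
eef_pos: [493.9, 341.8, 205.1]
eef_rot: [-3.141, -0.001, 3.142]
wrist_force: [-0.2, -0.8, -0.7]
finger_gap: 94.0
finger_force: 0.0
```

```bash
python3 -c "
from h import *
print(shot('w1'))"
```

```text
{'clock': 1.6, 'joints': array([ 5.44313719e-01,  4.14260561e-01,  1.36770232e+00,  1.68825827e-04,
        1.36040445e+00, -1.02651794e+00]), 'qd': array([ 0.01462071, -0.00766135,  0.00218017, -0.00223869,  0.00196232,
       -0.00275339]), 'effort': array([-1.33505657e+00, -5.94486344e+01, -3.59459996e+01, -1.82075682e-02,
        6.51652459e-02, -4.05257649e-02]), 'eef_pos': array([493.90629921, 341.80080132, 205.09599172]), 'eef_rot': array([-3.14133274e+00, -7.48219980e-04,  3.14159256e+00]), 'wrist_force': array([-0.22862762, -0.78973197, -0.68183805]), 'moment': array([0.03566665, 0.01889765, 0.01470151]), 'finger_force': 0.0, 'finger_gap': 93.97109301097785}
```

Emit:
servo_tool(
  rows=[
    [0, 0, 0, 5, -28, 0, 0],
    [0, 0, 0, 5, -28, 0, 0],
    [0, 0, 0, 5, -28, 0, 0],
    [0, 0, 0, 5, -28, 0, 0],
    [0, 0, 0, 5, -28, 0, 0],
    [0, 0, 0, 5, -28, 0, 0],
    [0, 0, 0, 5, -28, 0, 0],
    [0, 0, 0, 5, -28, 0, 0],
    [0, 0, 0, 0, -28, 0, 0],
    [0, 0, 0, 0, -28, 0, 0],
    [0, 0, 0, 0, 0, 0, 0],
    [0, 0, 0, 0, 0, 0, 0],
  ],
)

```text
clock: 3.15
eef_pos: [534.3, 62.6, 205.6]
eef_rot: [3.141, 0.0, -3.141]
wrist_force: [-0.1, 0.2, 0.5]
finger_gap: 94.2
finger_force: 0.0
```

```bash
python3 -c "
from h import *
print(shot('w2'))"
```

```text
{'clock': 3.15, 'joints': array([ 4.84919980e-02,  2.72779655e-01,  1.55546396e+00,  2.47816530e-04,
        1.31313181e+00, -1.52318161e+00]), 'qd': array([ 0.00572707,  0.00343488, -0.00356297,  0.00117151,  0.00107872,
       -0.00311111]), 'effort': array([-9.35762711e-01, -5.15637660e+01, -3.50542724e+01, -4.19254485e-02,
        7.45193730e-02, -2.54065770e-02]), 'eef_pos': array([534.27223003,  62.63625858, 205.58924972]), 'eef_rot': array([ 3.14134294e+00,  2.05572615e-04, -3.14077852e+00]), 'wrist_force': array([-0.12862265,  0.15207602,  0.52198389]), 'moment': array([ 0.00428855,  0.01259852, -0.00964678]), 'finger_force': 0.0, 'finger_gap': 94.21423231017548}
```

Emit:
servo_tool(
  rows=[
    [0, 0, 0, 0, -28, 0, 0],
    [0, 0, 0, 0, -28, 0, 0],
    [0, 0, 0, 0, -28, 0, 0],
    [0, 0, 0, 0, -28, 0, 0],
    [0, 0, 0, 0, -28, 0, 0],
    [0, 0, 0, 0, -28, 0, 0],
    [0, 0, 0, 0, -28, 0, 0],
    [0, 0, 0, 0, -28, 0, 0],
    [0, 0, 0, 0, -28, 0, 0],
    [0, 0, 0, 0, 0, 0, 0],
    [0, 0, 0, 0, 0, 0, 0],
  ],
)

```text
clock: 4.58
eef_pos: [534.7, -189.2, 205.4]
eef_rot: [3.141, -0.0, -3.141]
wrist_force: [-0.7, 0.9, 0.4]
finger_gap: 94.1
finger_force: 0.0
```

```bash
python3 -c "
from h import *
print(shot('w3'))"
```

```text
{'clock': 4.575, 'joints': array([-4.04815652e-01,  3.38437681e-01,  1.47053588e+00,  1.83561377e-04,
        1.33281085e+00, -1.97666041e+00]), 'qd': array([ 0.00595519, -0.00352307,  0.00404112, -0.00094664, -0.00073629,
       -0.00314189]), 'effort': array([-9.57582928e-01, -5.51209331e+01, -3.55635166e+01, -7.27707753e-02,
        5.57129248e-02, -2.02980760e-02]), 'eef_pos': array([ 534.69216836, -189.23476467,  205.37724523]), 'eef_rot': array([ 3.14135306e+00, -1.05752179e-04, -3.14058750e+00]), 'wrist_force': array([-0.72451004,  0.86190588,  0.35984694]), 'moment': array([-0.01155307,  0.01922527, -0.01788667]), 'finger_force': 0.0, 'finger_gap': 94.08371155856736}
```

View pics/w1_b.png

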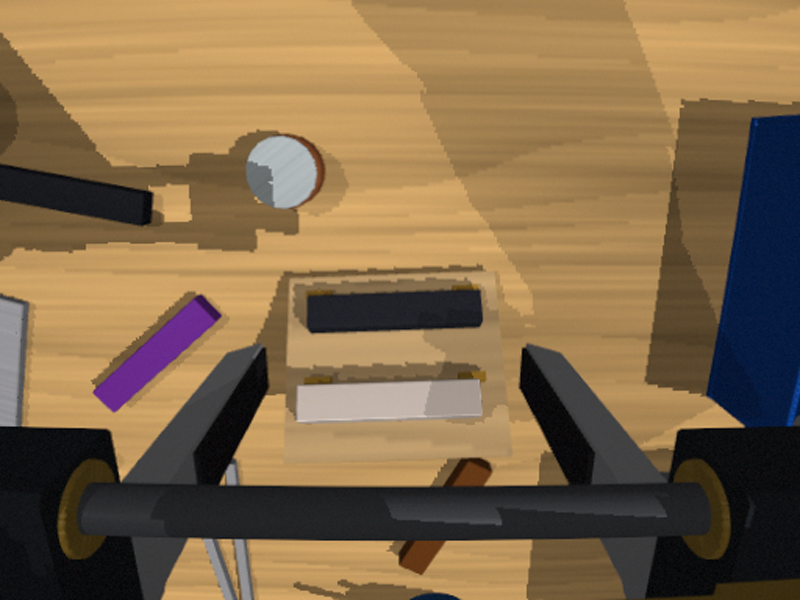

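View pics/w2_b.png

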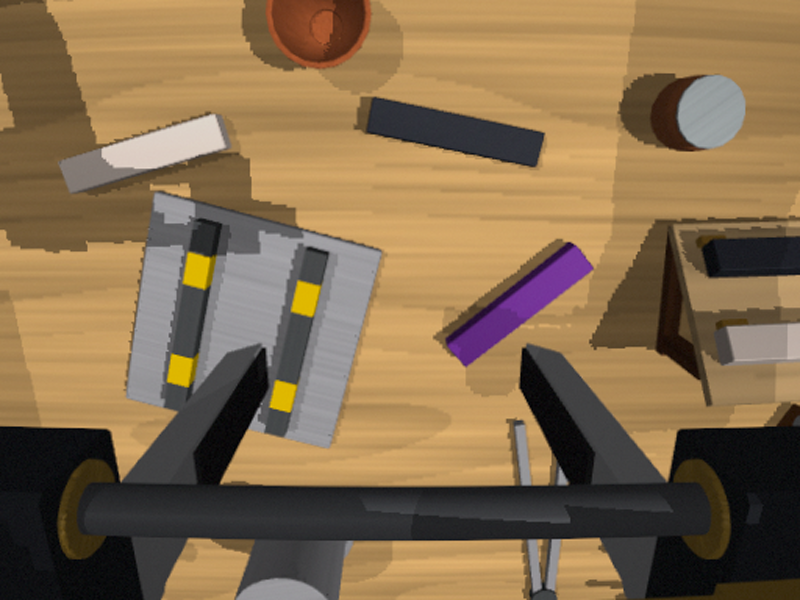

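View pics/w3_b.png

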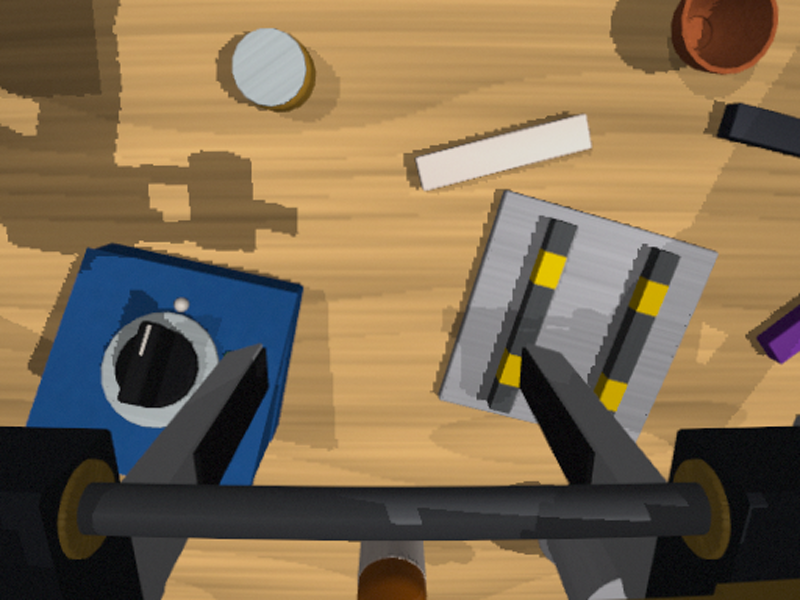

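w1 shows the rack bars: white at about (389,400) and dark at about (395,311). w2 shows the stand with its yellow bands at (199,270), (181,370), (306,298) and (283,396), and dark_b at (456,132). w3 shows white_b at (505,152), and the knob disc at (160,370) with its white dot at (182,304). I'll enlarge the rack and knob for closer reading.

Run:
```python
import cv2,numpy as np
a=cv2.imread("pics/w1.png")[180:275,183:317]; b=cv2.imread("pics/w3.png")[150:280,50:180]
r=lambda i:cv2.resize(i,None,fx=3,fy=3,interpolation=cv2.INTER_CUBIC)
m=np.zeros((390,792,3),np.uint8); A=r(a);B=r(b); A=np.clip(A*1.6,0,255);B=np.clip(B*1.6,0,255)
m[:A.shape[0],:402]=A; m[:,402:]=B; cv2.imwrite("pics/mos1.png",m)
```

```text
(no output)
```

View pics/mos1.png

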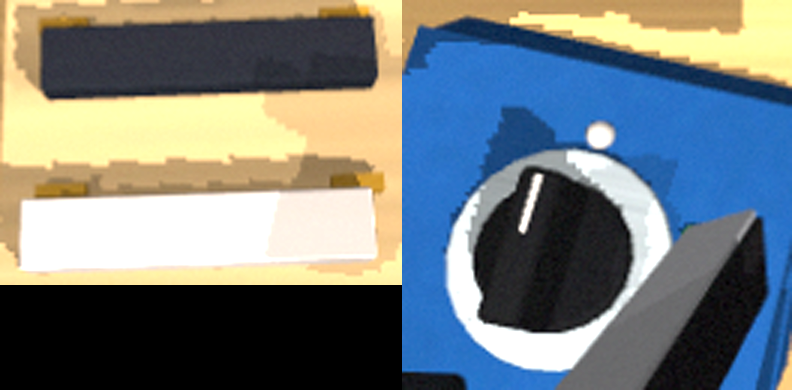

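The crop shows the dark bar corners (mosaic px) at (42,28), (374,17), (368,89) and (50,99). The white bar corners are (21,200), (377,188), (373,258) and (22,270). The knob disc centre is at (559,259), with the white dot at (600,135).

Run:
```python
from h import *
np.set_printoptions(precision=2,suppress=True)
t=ex("top");s=ex("side");w1,w2,w3=[wcam(f"w{i}") for i in(1,2,3)];f=1.5625
def fit(obs,x0,tilt=0):
    # obs: (cam, local pt, display px, weight); pose x,y,z,yaw
    def pts(x,l): return R.from_euler('ZY',[x[3],tilt]).apply(l)+x[:3]
    def res(x): return np.concatenate([w*(proj(c,pts(x,l))[0]-np.array(p)/f) for c,l,p,w in obs])
    r=least_squares(res,x0,loss='soft_l1'); return r.x,r.fun.reshape(-1,2)
# stand: bands z=24 ; corners of plate z=10 (z0 free)
b=[(-40,-40,24),(40,-40,24),(-40,40,24),(40,40,24)]
cn=[(-85,-85,10),(-85,85,10),(85,85,10),(85,-85,10)]
o=[(w2,np.array(l,float),p,1) for l,p in zip(b,[(199,270),(181,370),(306,298),(283,396)])]
o+=[(w2,np.array(l,float),p,1) for l,p in zip(cn,[(155,192),(381,250),(331,446),(127,399)])]
o+=[(w3,np.array(l,float),p,1) for l,p in zip(b,[(549,270),(511,370),(649,297),(610,395)])][::2]
o+=[(w3,np.array(l,float),p,1) for l,p in zip(cn,[(505,190),(717,254),(638,438),(439,398)])]
x,r=fit(o,[590,-53,0,-.2]);print("stand",x,np.abs(r).max(1))
# band height from the two wrist views
for p,q in [((199,270),(549,270)),((306,298),(649,297))]: print(" band",tri([(w2,np.array(p)/f),(w3,np.array(q)/f)])[0])
def bar(n,cam,px,x0,extra):
    # px order: corner local
    L=[(-12,-60,8),(-12,60,8),(12,60,8),(12,-60,8)]
    o=[(cam,np.array(l,float),p,1) for l,p in zip(L,px)]+extra
    x,r=fit(o,x0);print(n,x,np.abs(r).max(1))
c0=np.zeros(3);top=np.array([0,0,8.])
bar("dark_b",w2,[(373,97),(545,133),(537,166),(367,132)],[445,101,8,-.2],[(t,top,(352,380),1),(s,top,(337,309),1)])
bar("white_b",w3,[(415,157),(585,114),(591,147),(425,190)],[459,-117,8,.2],[(t,top,(467,372.5),1),(s,top,(370,389),1)])
m=lambda x,y:((183+x/3)*f,(180+y/3)*f)
def rb(n,px,x0,ex_):
    L=[(-12,-60,8),(-12,60,8),(12,60,-8),(12,-60,-8)]
    o=[(w1,np.array(l,float),m(*p),1) for l,p in zip(L,px)]+ex_
    x,r=fit(o,x0,-np.radians(35));print(n,x,np.abs(r).max(1))
rb("dark_a",[(42,28),(374,17),(368,89),(50,99)],[524,340,35,0],[(t,c0,(223,338),1),(s,c0,(353,230),1)])
rb("white_a",[(21,200),(377,188),(373,258),(22,270)],[577,340,67,0],[(t,c0,(220,308),1),(s,c0,(376,215),1)])
# knob disc and console
k=lambda x,y:np.array((50+(x-402)/3,150+y/3))
print("disc",tri([(w3,k(559,259)),(t,np.array((592,298))/f)]),tri([(w3,k(559,259)),(t,np.array((592,298))/f),(s,np.array((507,458))/f)]))
print("front edge",onz(w3,[np.array(p)/f for p in[(87,250),(302,287)]],33),onz(t,[np.array(p)/f for p in[(540,321),(621,338)]],33))
print("back edge",onz(t,[np.array(p)/f for p in[(563,251),(643,266)]],105))
```

```text
stand [588.33 -48.99  -4.1   -0.26] [0.56 0.76 0.3  1.06 0.36 0.77 0.83 0.6  0.23 0.67 0.36 1.79 4.61 1.07]
 band [539.52 -77.06  19.33]
 band [560.16  -0.45  19.02]
dark_b [444.4  106.09   2.94  -0.19] [0.18 0.51 0.65 0.51 1.72 0.88]
white_b [ 457.9  -112.3     1.6     0.25] [0.44 0.51 0.63 0.7  1.61 1.15]
dark_a [526.38 342.86  31.04   0.03] [0.74 0.78 1.   0.58 0.67 0.61]
white_a [575.66 339.3   70.52   0.03] [1.33 1.34 1.41 1.98 0.57 1.25]
disc (array([ 589.98, -340.07,   79.13]), [np.float64(2.1372206514131418), np.float64(2.137220651413111)]) (array([ 593.27, -343.75,   70.72]), [np.float64(2.074552541366136), np.float64(2.784501362801164), np.float64(1.1664646391452171)])
front edge [[ 522.13 -401.98   33.  ]
 [ 548.77 -252.31   33.  ]] [[ 554.32 -255.67   33.  ]
 [ 521.24 -407.54   33.  ]]
back edge [[ 670.97 -286.17  105.  ]
 [ 642.49 -429.92  105.  ]]
```

Run:
```python
from h import *
np.set_printoptions(precision=2,suppress=True)
i=manip.camera_info("wrist");T=np.array(i['T_tool_cam']);f=1.5625
c=(i,T[:3,:3],T[:3,3])
print(proj(c,[(x,y,0) for y in(-47,47) for x in(-8,8)]+[(0,0,0)])*f)
# joint calibration: bias of wrist camera / top / side
t=ex("top");s=ex("side")
st=[json.load(open(f"pics/w{k}.json")) for k in(1,2,3)]
stand=[(-40,-40,24),(40,-40,24),(-40,40,24),(40,40,24),(-85,-85,10),(-85,85,10),(85,85,10),(85,-85,10)]
bar=[(-12,-60,8),(-12,60,8),(12,60,8),(12,-60,8)]
def P(o,l): return R.from_euler('z',o[2]).apply(np.array(l,float))+[o[0],o[1],0]
S2=[(199,270),(181,370),(306,298),(283,396),(155,192),(381,250),(331,446),(127,399)]
S3=[(549,270),None,(649,297),None,(505,190),(717,254),None,(439,398)]
ST=[(418,281),(447,332),(0,0),(0,0),(0,0)]
obs=[]
for l,p in zip(stand,S2): obs.append(('w',1,0,l,p,1))
for l,p in zip(stand,S3):
    if p: obs.append(('w',2,0,l,p,1))
up=lambda L:[(a,b,c+8) for a,b,c in L]
for l,p in zip(up(bar),[(373,97),(545,133),(537,166),(367,132)]): obs.append(('w',1,1,l,p,1))
for l,p in zip(up(bar),[(415,157),(585,114),(591,147),(425,190)]): obs.append(('w',2,2,l,p,1))
# fixed cams: bands, corners and bar centres
for l,p in zip(stand[:4],[(457.5,290),(447,331),(418,281),(406,321)]): obs.append(('t',0,0,l,p,1))
# side: right band / left band ; ribs upper (far, y+? ) handled by both
for l,p in zip(stand[:4],[(412,364),(459,363),(411,331),(457,330)]): obs.append(('s',0,0,l,p,1))
for k,p,q in[(1,(352,380),(337,309)),(2,(467,372.5),(370,389))]:
    obs.append(('t',0,k,(0,0,16),p,1));obs.append(('s',0,k,(0,0,16),q,1))
def cam(k,j,d):
    rot=R.from_rotvec(d[3:]).as_matrix()
    if k=='w':
        Rt=R.from_euler('xyz',st[j]['eef_rot']).as_matrix()
        return i,Rt@T[:3,:3]@rot,Rt@(T[:3,3]+d[:3])+st[j]['eef_pos']
    b=t if k=='t' else s; return b[0],b[1]@rot,b[2]+d[:3]
def res(x):
    ob=x[:9].reshape(3,3);d={'w':x[9:15],'t':x[15:21],'s':x[21:27]};o=[]
    for k,j,n,l,p,w in obs: o+=list(w*(proj(cam(k,j,d[k]),P(ob[n],l))[0]-np.array(p)/f)/0.6)
    for k in d: o+=list(d[k][:3]/2)+list(d[k][3:]/.006)
    o+=list((proj((i,T[:3,:3]@R.from_rotvec(d['w'][3:]).as_matrix(),T[:3,3]+d['w'][:3]),[(0,0,0)])[0]*f-[394,349])[:1]/2)
    return np.array(o)
x0=np.r_[589,-50,-.26,444,104,-.19,458,-115,.25,np.zeros(18)]
r=least_squares(res,x0,loss='soft_l1');x=r.x
print(x[:9].reshape(3,3));print(x[9:].reshape(3,6)*[1,1,1,57.3,57.3,57.3])
for o,e in zip(obs,r.fun[:2*len(obs)].reshape(-1,2)*.6): print(o[0],o[1],o[2],e,end=' | ')
```

```text
[[267.44 389.64]
 [264.43 349.92]
 [517.75 389.57]
 [520.71 349.85]
 [392.58 370.27]]
[[ 588.91  -49.41   -0.26]
 [ 444.87  105.91   -0.19]
 [ 458.33 -112.86    0.25]]
[[-0.23 -0.73 -4.15 -0.04  0.06  0.07]
 [-0.22  0.37  0.55 -0.03 -0.18  0.11]
 [-0.01  0.48  0.54  0.29 -0.1  -0.11]]
w 1 0 [-0.55  0.3 ] | w 1 0 [ 0.65 -0.36] | w 1 0 [ 0.16 -0.06] | w 1 0 [ 0.82 -0.89] | w 1 0 [-0.31 -0.07] | w 1 0 [0.81 0.51] | w 1 0 [-0.41  0.98] | w 1 0 [-0.1  -0.57] | w 2 0 [-0.26 -0.17] | w 2 0 [0.5  0.14] | w 2 0 [-0.27  0.09] | w 2 0 [-0.06 -1.72] | w 2 0 [-0.57  0.8 ] | w 1 1 [ 0.16 -0.27] | w 1 1 [ 0.1  -0.61] | w 1 1 [-0.33  0.6 ] | w 1 1 [-0.03  0.46] | w 2 2 [ 0.21 -0.13] | w 2 2 [ 0.28 -0.78] | w 2 2 [0.13 0.48] | w 2 2 [-0.89  0.5 ] | t 0 0 [-5.93 25.  ] | t 0 0 [  7.05 -26.62] | t 0 0 [-6.69 24.06] | t 0 0 [  7.59 -26.76] | s 0 0 [ 0.12 -1.27] | s 0 0 [ 0.61 -0.78] | s 0 0 [0.25 0.08] | s 0 0 [-0.43  0.61] | t 0 1 [-0.34  0.14] | s 0 1 [-0.12  0.34] | t 0 2 [ 0.23 -0.13] | s 0 2 [-0.43  0.12] |
```

```bash
cat > ba.py <<'E'
from h import *
np.set_printoptions(precision=2,suppress=True)
i=manip.camera_info("wrist");T=np.array(i['T_tool_cam']);f=1.5625
t=ex("top");s=ex("side")
st=[json.load(open(f"pics/w{k}.json")) for k in(1,2,3)]
stand=[(-40,-40,24),(40,-40,24),(-40,40,24),(40,40,24),(-85,-85,10),(-85,85,10),(85,85,10),(85,-85,10)]
bar=[(-12,-60,8),(-12,60,8),(12,60,8),(12,-60,8)]; rbar=[(-12,-60,8),(-12,60,8),(12,60,-8),(12,-60,-8)]
m=lambda x,y:((183+x/3)*f,(180+y/3)*f)
k3=lambda x,y:((50+(x-402)/3)*f,(150+y/3)*f)
C=[0,0,8]; O=[0,0,0]
obs=[]
def add(k,j,n,L,px): obs.extend((k,j,n,l,p) for l,p in zip(L,px) if p)
add('w',1,0,stand,[(199,270),(181,370),(306,298),(283,396),(155,192),(381,250),(331,446),(127,399)])
add('w',2,0,stand,[(549,270),None,(649,297),None,(505,190),(717,254),None,(439,398)])
add('t',0,0,stand[:4],[(447,331),(457.5,290),(406,321),(418,281)])
add('s',0,0,stand[:4],[(412,364),(459,363),(411,331),(457,330)])
add('w',1,1,bar,[(373,97),(545,133),(537,166),(367,132)])
add('w',2,2,bar,[(415,157),(585,114),(591,147),(425,190)])
add('w',0,3,rbar,[m(42,28),m(374,17),m(368,89),m(50,99)])
add('w',0,4,rbar,[m(21,200),m(377,188),m(373,258),m(22,270)])
for n,p,q in[(1,(352,380),(337,309)),(2,(467,372.5),(370,389)),(3,(223,337),(352,229)),(4,(220,307),(375.5,213))]:
    add('t',0,n,[C],[p]);add('s',0,n,[C],[q])
# console: 0 = disc centre frame; front and back face edges
con=[(-62.5,75,'f'),(-62.5,-75,'f'),(62.5,-75,'b'),(62.5,75,'b')]
tilt=[0,0,0,-np.radians(35),-np.radians(35)]
z0=[0,8,8,35,67]
def P(x,n,l):
    o=x[4*n:4*n+4]; return R.from_euler('ZY',[o[3],tilt[n]]).apply(np.array(l,float))+o[:3]
def cam(k,j,d):
    rot=R.from_rotvec(d[3:]).as_matrix()
    if k=='w':
        Rt=R.from_euler('xyz',st[j]['eef_rot']).as_matrix()
        return i,Rt@T[:3,:3]@rot,Rt@(T[:3,3]+d[:3])+st[j]['eef_pos']
    b=t if k=='t' else s; return b[0],b[1]@rot,b[2]+d[:3]
def res(x):
    d={'w':x[20:26],'t':x[26:32],'s':x[32:38]};o=[]
    for k,j,n,l,p in obs: o+=list((proj(cam(k,j,d[k]),P(x,n,l))[0]-np.array(p)/f)/0.6)
    for k in d: o+=list(d[k][:3]/2)+list(d[k][3:]/.006)
    o+=[(x[2]-0)/1.,(x[6]-8)/1.,(x[10]-8)/1.]   # three things lie on the bench
    return np.array(o)
if __name__=="__main__":
    x0=np.r_[589,-50,0,-.26,444,104,8,-.19,458,-115,8,.25,525,341,33,.03,576,340,68,.03,np.zeros(18)]
    r=least_squares(res,x0,loss='soft_l1');x=r.x;np.save("cal.npy",x)
    print(x[:20].reshape(5,4));print(x[20:].reshape(3,6)*[1,1,1,57.3,57.3,57.3])
    for o,e in zip(obs,r.fun[:2*len(obs)].reshape(-1,2)*.6):
        if abs(e).max()>1: print(o,e)
    d={'w':x[20:26],'t':x[26:32],'s':x[32:38]};cw=cam('w',2,d['w']);ct=cam('t',0,d['t']);cs=cam('s',0,d['s']);g=lambda p:np.array(p)/f
    print("disc",tri([(cw,g(k3(559,259))),(cs,g((507,458)))]),"dot",tri([(cw,g(k3(600,135))),(cs,g((478,470)))]))
    print("front",onz(cw,[g((87,250)),g((302,287))],33),onz(ct,[g((540,321)),g((621,338))],33))
    print("knobtop",tri([(ct,g((594,297))),(cs,g((503,452)))]))
    print("back",onz(ct,[g(p) for p in[(563,251),(643,266)]],105))
E
python3 ba.py
```

```text
[[ 588.66  -48.92   -0.51   -0.26]
 [ 444.72  106.18    8.03   -0.19]
 [ 458.24 -112.61    7.72    0.25]
 [ 526.6   343.     35.45    0.03]
 [ 576.06  339.33   74.68    0.03]]
[[-0.08 -0.78 -3.59 -0.04  0.13  0.08]
 [-0.15  0.25  0.54  0.01 -0.18 -0.29]
 [ 0.07  0.5   0.53  0.29 -0.14 -0.28]]
('w', 2, 0, (-85, 85, 10), (717, 254)) [-0.07 -1.78]
('t', 0, 0, (-40, 40, 24), (406, 321)) [ 0.68 -1.11]
('s', 0, 0, (-40, -40, 24), (412, 364)) [ 0.12 -1.22]
('w', 0, 3, (12, 60, -8), (477.6041666666667, 327.60416666666663)) [1.2 0.7]
('w', 0, 4, (-12, -60, 8), (296.875, 385.4166666666667)) [ 0.11 -1.12]
('w', 0, 4, (-12, 60, 8), (482.2916666666667, 379.16666666666663)) [-1.11 -0.43]
('w', 0, 4, (12, 60, -8), (480.2083333333333, 415.625)) [-0.2   1.79]
('w', 0, 4, (12, -60, -8), (297.39583333333337, 421.875)) [1.98 0.97]
disc (array([ 593.71, -341.11,   76.48]), [np.float64(0.03326082176613073), np.float64(0.03326082176593806)]) dot (array([ 557.86, -332.32,   52.03]), [np.float64(0.6662072504257519), np.float64(0.6662072504259173)])
front [[ 522.89 -403.82   33.  ]
 [ 549.97 -252.92   33.  ]] [[ 555.79 -252.13   33.  ]
 [ 523.51 -404.07   33.  ]]
knobtop (array([ 589.28, -338.61,   88.03]), [np.float64(1.563819176212635), np.float64(1.5638191762125786)])
back [[ 672.59 -282.12  105.  ]
 [ 644.83 -425.88  105.  ]]
```

Emit:
servo_tool(
  rows=[
    [0, 0, -8.41, -7.5, 24.6, 0, 0.2],
    [0, 0, -8.41, -7.5, 24.6, 0, 0.45],
    [0, 0, -8.41, -7.5, 24.6, 0, 0.45],
    [0, 0, -8.41, -7.5, 24.6, 0, 0.45],
    [0, 0, -8.41, -7.5, 24.6, 0, 0.45],
    [0, 0, -8.41, -7.5, 24.6, 0, 0.45],
    [0, 0, -8.41, -7.5, 24.6, -10, 0.45],
    [0, 0, -8.41, -7.5, 24.6, -20, 0.45],
    [0, 0, -8.41, -7.5, 24.6, -20, 0.45],
    [0, 0, -8.41, -7.5, 24.6, -30, 0.45],
    [0, 0, -8.41, -7.5, 24.6, -30, 0.45],
    [0, 0, -8.41, -7.5, 24.6, -30, 0.45],
    [0, 0, 0, 0, 0, 0, 0.45],
    [0, 0, 0, 0, 0, 0, 0.45],
  ],
)

```text
clock: 6.38
eef_pos: [445.0, 104.9, 66.5]
eef_rot: [3.14, -0.0, 1.384]
wrist_force: [-0.7, 0.9, -0.3]
finger_gap: 51.8
finger_force: 0.0
```

```bash
python3 -c "
from h import *
s=shot('w4'); print(s['eef_pos'],s['eef_rot'],s['finger_gap'],s['clock'])"
```

```text
[445.03930546 104.87159305  66.47629765] [ 3.14029460e+00 -3.68081167e-04  1.38405304e+00] 51.84341629580931 6.375
```

View pics/w4_b.png

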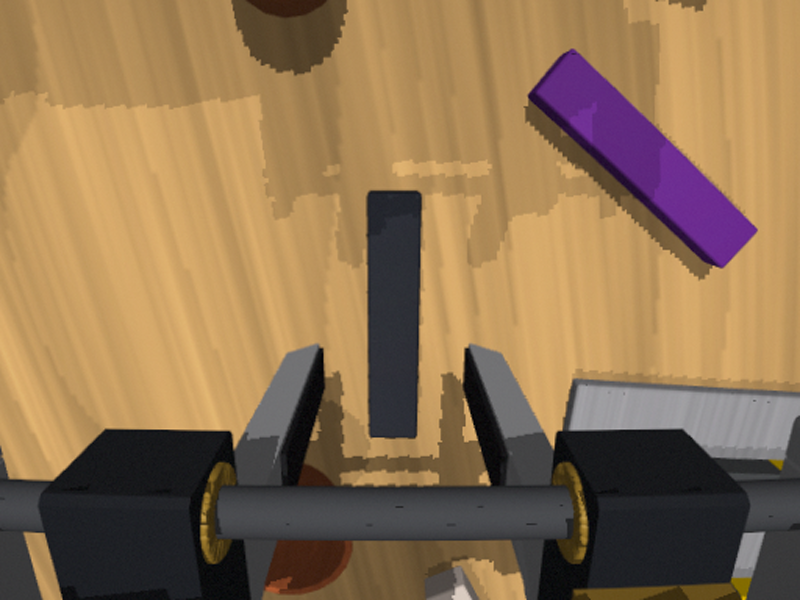

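The wrist view shows dark_b square between the fingers: it runs from (394,191) to (393,437), and its centre line matches the fingers' at x=394.

```bash
cat >> h.py <<'E'
def wcal(fn):
    """wrist camera of a shot with the fitted correction"""
    st=json.load(open(f"pics/{fn}.json"));d=np.load("cal.npy")[20:26];i=manip.camera_info("wrist");T=np.array(i['T_tool_cam'])
    Rt=R.from_euler('xyz',st['eef_rot']).as_matrix()
    return i,Rt@T[:3,:3]@R.from_rotvec(d[3:]).as_matrix(),Rt@(T[:3,3]+d[:3])+st['eef_pos']
E
python3 -c "
from h import *
c=wcal('w4');e=onz(c,np.array([(394,191),(393,437),(367,191),(420,191)])/1.5625,16);print(e,e[:2].mean(0))"
```

```text
[[455.39649463 164.00363106  16.        ]
 [432.29150636  44.78991735  16.        ]
 [443.77225886 166.22249049  16.        ]
 [466.59798334 161.88005462  16.        ]] [443.8440005 104.3967742  16.       ]
```

Emit:
servo_tool(
  grip_force=20,
  rows=[
    [0, 0, 0, 0, 0, -20, 0.45],
    [0, 0, 0, 0, 0, -20, 0.45],
    [0, 0, 0, 0, 0, -14, 0.45],
    [0, 0, 0, 0, 0, -9, 0.45],
    [0, 0, 0, 0, 0, 0, 0.45],
    [0, 0, 0, 0, 0, 0, 1],
    [0, 0, 0, 0, 0, 0, 1],
    [0, 0, 0, 0, 0, 0, 1],
    [0, 0, 0, 0, 0, 0, 1],
    [0, 0, 0, 0, 0, 0, 1],
  ],
)

```text
clock: 7.68
eef_pos: [444.6, 104.8, 2.7]
eef_rot: [3.141, -0.0, 1.38]
wrist_force: [-2.0, -0.4, 5.9]
finger_gap: 23.6
finger_force: 20.0
```

Emit:
servo_tool(
  rows=[
    [0, 0, 0, 0, 0, 15, 1],
    [0, 0, 0, 0, 0, 25, 1],
    [0, 0, 0, 0, 0, 35, 1],
    [0, 0, -0.4, 18.2, -16.4, 0, 1],
    [0, 0, -0.4, 18.2, -16.4, 0, 1],
    [0, 0, -0.4, 18.3, -16.4, 0, 1],
    [0, 0, -0.4, 18.3, -16.4, 0, 1],
    [0, 0, -0.4, 18.3, -16.4, 0, 1],
    [0, 0, -0.4, 18.3, -16.4, 0, 1],
    [0, 0, -0.4, 18.3, -16.4, 0, 1],
    [0, 0, -0.4, 18.3, -16.4, 0, 1],
    [0, 0, -0.4, 18.3, -16.4, 0, 1],
    [0, 0, -0.4, 18.3, -16.4, 0, 1],
    [0, 0, 0, 0, 0, -20, 1],
    [0, 0, 0, 0, 0, -12, 1],
    [0, 0, 0, 0, 0, -5, 1],
    [0, 0, 0, 0, 0, 0, 1],
  ],
)

```text
clock: 9.8
eef_pos: [627.0, -58.8, 40.3]
eef_rot: [-3.141, 0.0, 1.311]
wrist_force: [0.0, 1.1, -1.8]
finger_gap: 23.9
finger_force: 20.0
```

```bash
python3 -c "
from h import *
s=shot('w5'); print(s['eef_pos'],s['eef_rot'],s['wrist_force'],s['clock'])"
```

```text
[626.95115014 -58.78011005  40.25766229] [-3.14094166e+00  4.82167223e-05  1.31097715e+00] [ 0.03993434  1.10568659 -1.7900687 ] 9.8
```

View pics/w5_b.png

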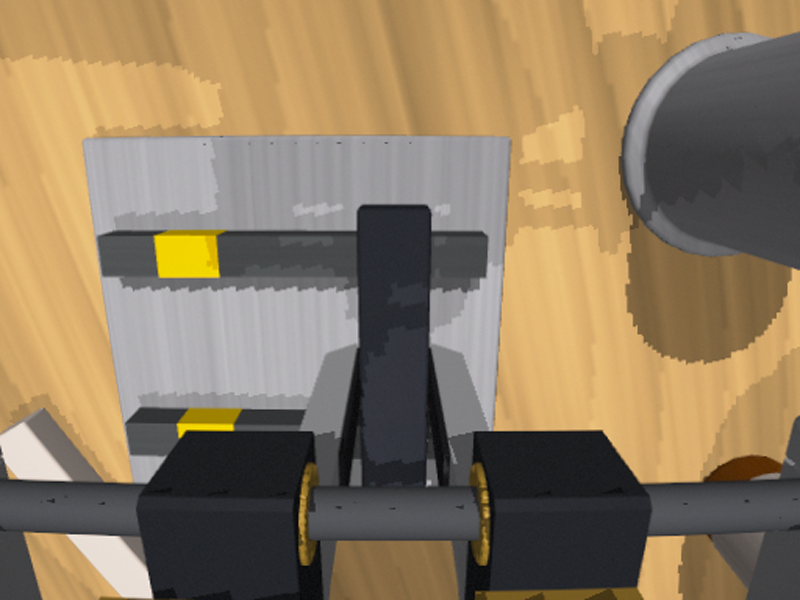

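```bash
python3 -c "
from h import *
c=wcal('w5');e=onz(c,np.array([(188,257),(103,277),(488,276),(210,421)])/1.5625,24)
from math import *
st=np.array([588.66,-48.92]);a=-.26
Ri=R.from_euler('z',-a)
print((Ri.apply(e-[*st,24])))
b=onz(c,np.array([(358,207),(430,207)])/1.5625,[53.6,53.6]);print(Ri.apply(b-[*st,24]))
print(Ri.apply([626.95-st[0],-58.78-st[1],0]))"
```

```text
Traceback (most recent call last):
TypeError: unsupported operand type(s) for -: 'float' and 'list'
```

```bash
python3 -c "
from h import *
c=wcal('w5');e=onz(c,np.array([(188,257),(103,277),(488,276),(210,421)])/1.5625,24)
o=np.array([588.66,-48.92,24]);Ri=R.from_euler('z',.26)
print(Ri.apply(e-o))
b=onz(c,np.array([(358,207),(430,207)])/1.5625,[53.6,53.6]);print(Ri.apply(b-o))
print(Ri.apply([626.95-o[0],-58.78-o[1],0]))"
```

```text
[[-41.72090463  38.0385817    0.        ]
 [-77.15132273  30.14208884   0.        ]
 [ 75.21099286  30.21545132   0.        ]
 [-40.12194722 -33.25486793   0.        ]]
[[26.84941768 60.22812649 29.6       ]
 [49.92561304 60.20570431 29.6       ]]
[39.5378865   0.31500915  0.        ]
```

The wrist view shows the bar (358–430 px wide) square to the ribs, with its far end past the rib at (394,207). The free yellow bands are at (188,257) and (208,420), and the stand pose is confirmed to about 2 mm.

Emit:
servo_tool(
  rows=[
    [0, 0, 0, -0.8, -1, -6, 1],
    [0, 0, 0, 0, 0, -4, 1],
    [0, 0, 0, 0, 0, -2, 1],
    [0, 0, 0, 0, 0, -1.3, 1],
    [0, 0, 0, 0, 0, 0, 1],
  ],
)

```text
clock: 10.48
eef_pos: [626.5, -60.2, 27.1]
eef_rot: [-3.142, -0.0, 1.311]
wrist_force: [0.0, -0.3, -0.9]
finger_gap: 23.5
finger_force: 20.0
```

Emit:
servo_tool(
  rows=[
    [0, 0, 0, 0, 0, -0.8, 1],
    [0, 0, 0, 0, 0, 0, 1],
    [0, 0, 0, 0, 0, 0, 0.5],
    [0, 0, 0, 0, 0, 0, 0.5],
    [0, 0, 0, 0, 0, 0, 0.5],
    [0, 0, 0, 0, 0, 10, 0.5],
    [0, 0, 0, 0, 0, 30, 0.5],
    [0, 0, 0, 0, 0, 40, 0.5],
  ],
)

```text
clock: 11.48
eef_pos: [626.1, -60.2, 107.3]
eef_rot: [-3.14, 0.0, 1.311]
wrist_force: [0.4, 0.1, 0.3]
finger_gap: 46.9
finger_force: 0.0
```

Emit:
servo_tool(
  rows=[
    [0, 0, 2.77, -10.9, 33.4, 10, 0.5],
    [0, 0, 2.77, -10.9, 33.4, 15, 0.5],
    [0, 0, 2.77, -10.9, 33.4, 15, 0.5],
    [0, 0, 2.77, -10.9, 33.4, 0, 0.5],
    [0, 0, 2.77, -10.9, 33.4, 0, 0.5],
    [0, 0, 2.77, -10.9, 33.4, 0, 0.55],
    [0.18, -5.83, 0, -10.9, 33.4, 0, 0.55],
    [0.18, -5.83, 0, -10.9, 33.4, 0, 0.55],
    [0.18, -5.83, 0, -10.9, 33.4, -6, 0.55],
    [0.18, -5.83, 0, -10.9, 33.4, -20, 0.55],
    [0.18, -5.83, 0, -10.9, 33.4, -20, 0.55],
    [0.18, -5.83, 0, -10.9, 33.4, -20, 0.55],
    [0, 0, 0, 0, 0, 0, 0.55],
    [0, 0, 0, 0, 0, 0, 0.55],
  ],
)

```text
clock: 13.22
eef_pos: [499.6, 331.3, 85.9]
eef_rot: [2.554, 0.004, 1.597]
wrist_force: [0.3, 0.2, 0.4]
finger_gap: 42.0
finger_force: 0.0
```

```bash
python3 -c "
from h import *
s=shot('w6'); print(s['eef_pos'],s['eef_rot'],s['joints'],s['finger_gap'],s['wrist_force'],s['clock'])
a=cv2.imread('pics/w6.png');b=cv2.imread('pics/w6.png');cv2.imwrite('pics/w6_c.png',cv2.convertScaleAbs(cv2.imread('pics/w6_b.png'),alpha=1.5))"
```

```text
[499.58831075 331.34474096  85.89219991] [2.55399923 0.00412943 1.59665761] [ 0.67777167  0.36135596  1.87002006 -0.71808891  0.54140289  1.206977  ] 42.00270443664053 [0.28802635 0.19360657 0.42139168] 13.225
```

View pics/w6_c.png

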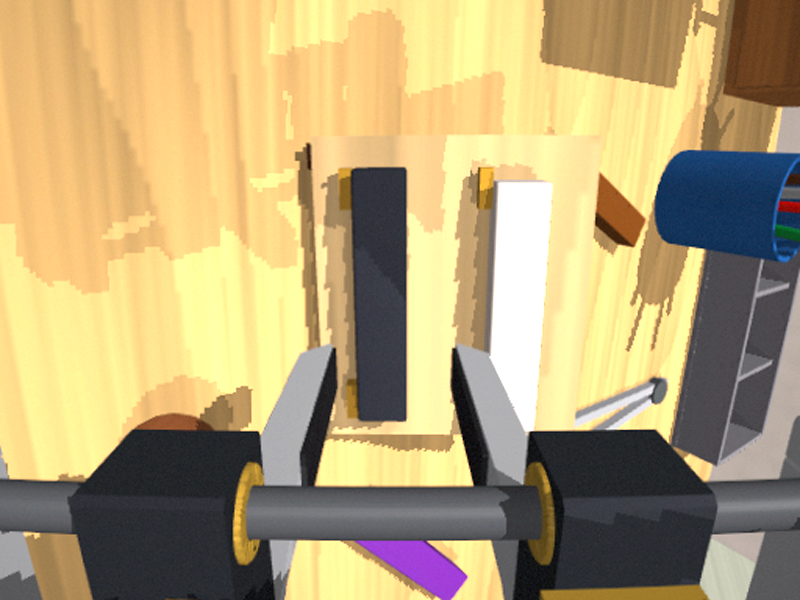

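The wrist view shows dark_a's top face from (352,169)–(406,168) to (358,419)–(406,420). White_a is at right, running from (523,182) downward. I'll work in the tool frame.

```bash
python3 -c "
from h import *
np.set_printoptions(precision=2,suppress=True)
s=json.load(open('pics/w6.json'));Rt=R.from_euler('xyz',s['eef_rot']).as_matrix();p=np.array(s['eef_pos'])
c=wcal('w6')
print('axis',Rt[:,2],np.degrees(np.arccos(-Rt[2,2])))
o,d=ray(c,np.array([(352,169),(406,168),(406,420),(358,419)])/1.5625)
o=Rt.T@(o-p);d=d@Rt
for z in (40,45,50,55,60):
  q=o+d*((z-o[2])/d[:,2])[:,None]; print(z,q.mean(0),np.linalg.norm(q[0]-q[3]),np.linalg.norm(q[1]-q[2]),np.linalg.norm(q[0]-q[1]),np.linalg.norm(q[3]-q[2]), (p+Rt@(q.mean(0)+[0,0,8])))
"
```

```text
axis [ 0.55  0.01 -0.83] 33.667356548121184
40 [12.12 -7.08 40.  ] 115.71638374956832 116.66218273641711 22.451654520274946 22.837544332747953 [519.99 343.81  41.97]
45 [10.63 -7.19 45.  ] 118.3129955030762 119.28001769692585 22.955457250052707 23.35000621683178 [522.71 342.38  37.75]
50 [ 9.14 -7.3  50.  ] 120.90960725658408 121.89785265743458 23.459259979830478 23.862468100915603 [525.42 340.94  33.53]
55 [ 7.65 -7.42 55.  ] 123.50621901009197 124.51568761794331 23.963062709608245 24.374929984999426 [528.14 339.5   29.32]
60 [ 6.16 -7.53 60.  ] 126.10283076359984 127.13352257845204 24.466865439386012 24.887391869083253 [530.86 338.06  25.1 ]
```

Emit:
servo_tool(
  rows=[
    [0, -1.3, 0, -7.3, 9.6, -4.5, 0.55],
    [0, 0, 0, 0, 0, 0, 0.55],
    [0, 0, 0, 8, 0.2, -11.4, 0.55],
    [0, 0, 0, 8, 0.2, -11.4, 0.55],
    [0, 0, 0, 8, 0.2, -11.4, 0.55],
    [0, 0, 0, 6, 0.2, -8.6, 0.55],
    [0, 0, 0, 3, 0.2, -4.3, 0.55],
    [0, 0, 0, 1.5, 0, -2.1, 0.55],
    [0, 0, 0, 0, 0, 0, 0.55],
  ],
)

```text
clock: 14.4
eef_pos: [526.2, 342.1, 31.3]
eef_rot: [2.531, 0.005, 1.596]
wrist_force: [0.4, 0.0, -0.2]
finger_gap: 42.3
finger_force: 0.0
```

Emit:
servo_tool(
  rows=[
    [0, 0, 0, 0.6, 0, -0.8, 0.55],
    [0, 0, 0, 0, 0, 0, 1],
    [0, 0, 0, 0, 0, 0, 1],
    [0, 0, 0, 0, 0, 0, 1],
    [0, 0, 0, 0, 0, 0, 1],
  ],
)

```text
clock: 15.02
eef_pos: [528.2, 342.4, 32.0]
eef_rot: [2.528, 0.004, 1.596]
wrist_force: [7.0, -0.9, 5.1]
finger_gap: 23.6
finger_force: 19.9
```

Emit:
servo_tool(
  rows=[
    [0, 0, 0, -4, 0, 6, 1],
    [0, 0, 0, -9, -0.3, 13, 1],
    [0, 0, 0, -13, -0.5, 18, 1],
    [0, 0, 0, 0, 0, 25, 1],
    [-0.18, 5.83, 0, 3.9, -31.8, 10, 1],
    [-0.18, 5.83, 0, 3.9, -31.8, 0, 1],
    [-0.18, 5.83, 0, 3.9, -31.8, 0, 1],
    [-0.18, 5.83, 0, 3.9, -31.8, 0, 1],
    [-0.18, 5.83, 0, 3.9, -31.8, 0, 1],
    [-0.18, 5.83, 0, 3.9, -31.8, 0, 1],
    [0, 0, -2.72, 3.9, -31.8, 0, 1],
    [0, 0, -2.72, 3.9, -31.8, 0, 1],
    [0, 0, -2.72, 3.9, -31.8, 0, 1],
    [0, 0, -2.72, 3.9, -31.8, -10, 1],
    [0, 0, -2.72, 3.9, -31.8, -15, 1],
    [0, 0, -2.72, 3.9, -31.8, -15, 1],
    [0, 0, 0, 0, 0, 0, 1],
    [0, 0, 0, 0, 0, 0, 1],
  ],
)

```text
clock: 17.27
eef_pos: [547.4, -37.3, 61.7]
eef_rot: [3.133, 0.009, 1.316]
wrist_force: [0.9, -0.7, -0.8]
finger_gap: 23.7
finger_force: 19.9
```

```bash
python3 -c "
from h import *
s=shot('w7'); print(s['eef_pos'],s['clock'])
for n in('w5','w7'):
  a=cv2.imread(f'pics/{n}.png').max(2); print(n,a[120:145,252], a[150,220:285])"
```

```text
[547.38260336 -37.25698969  61.70440556] 17.275
w5 [164 163 164 163 163 163 163 163 163 163 134  55  32  37  45  48  50  51
  52  49  50  51  50  47  50] [57 58 58 57 58 59 58 56 43 42 47 49 51 50 49 53 49 49 50 51 48 51 50 50
 50 49 50 49 49 51 51 49 50 51 50 49 49 50 49 49 49 49 49 50 49 49 49 50
 49 50 51 51 49 50 44 37 51 56 58 59 58 57 58 61 57]
w7 [170 170 170 169 170 170 169 169 171 170 140  59  37  38  46  53  55  51
  54  53  54  53  52  54  53] [79 80 79 78 79 81 79 57 46 49 52 53 53 54 54 52 53 51 53 53 55 52 52 51
 52 53 52 53 52 52 51 53 54 53 52 54 53 54 52 53 52 54 53 55 52 53 54 54
 52 51 52 54 51 46 41 73 78 79 92 93 94 84 80 80 81]
```

Emit:
servo_tool(
  rows=[
    [0, 0, -0.3, 1.8, -2.4, -12, 1],
    [0, 0, 0, 0, 0, -10, 1],
    [0, 0, 0, 0, 0, -6, 1],
    [0, 0, 0, 0, 0, -3, 1],
    [0, 0, 0, 0, 0, -1.5, 1],
    [0, 0, 0, 0, 0, 0, 1],
  ],
)

```text
clock: 18.08
eef_pos: [549.4, -40.3, 29.0]
eef_rot: [3.132, 0.009, 1.309]
wrist_force: [-0.2, -0.3, -2.0]
finger_gap: 23.7
finger_force: 19.9
```

Emit:
servo_tool(
  rows=[
    [0, 0, 0, 0, 0, -0.7, 1],
    [0, 0, 0, 0, 0, -0.5, 1],
    [0, 0, 0, 0, 0, 0, 1],
  ],
)

```text
clock: 18.45
eef_pos: [549.3, -40.3, 27.7]
eef_rot: [3.133, 0.009, 1.309]
wrist_force: [0.2, -1.4, -0.6]
finger_gap: 23.5
finger_force: 19.9
```

Emit:
servo_tool(
  rows=[
    [0, 0, 0, 0, 0, -0.7, 1],
    [0, 0, 0, 0, 0, -0.5, 1],
    [0, 0, 0, 0, 0, 0, 1],
  ],
)

```text
clock: 18.82
eef_pos: [549.3, -40.3, 26.6]
eef_rot: [3.133, 0.009, 1.309]
wrist_force: [-0.3, 0.4, 3.6]
finger_gap: 23.9
finger_force: 19.9
```

Emit:
servo_tool(
  rows=[
    [0, 0, 0, 0, 0, 0, 0.5],
    [0, 0, 0, 0, 0, 0, 0.5],
    [0, 0, 0, 0, 0, 0, 0.5],
    [0, 0, 0, 0, 0, 10, 0.5],
    [0, 0, 0, 0, 0, 30, 0.5],
    [0, 0, 4.9, -15, -12, 20, 0.5],
    [0, 0, 4.9, -15, -12, 20, 0.5],
    [0, 0, 4.9, -15, -12, 20, 0.5],
    [0, 0, 4.9, -15, -12, 0, 0.5],
    [0, 0, 4.9, -15, -12, -20, 0.5],
    [0, 0, 4.9, -15, -12, -20, 0.5],
    [0, 0, 0, 0, 0, -15, 0.5],
    [0, 0, 0, 0, 0, 0, 0.5],
    [0, 0, 0, 0, 0, 0, 0.5],
  ],
)

```text
clock: 20.58
eef_pos: [460.1, -112.1, 72.1]
eef_rot: [3.132, 0.01, 1.822]
wrist_force: [-0.6, 0.4, 0.2]
finger_gap: 47.1
finger_force: 0.0
```

Run:
```python
from h import *
np.set_printoptions(precision=2,suppress=True)
s=shot('w8'); print(s['eef_pos'],s['eef_rot'],s['finger_gap'],s['clock'])
a=cv2.imread('pics/w8.png');b=a.min(2)
for y in (130,150,170,190,210): print(y,''.join('#' if v>150 else '.' for v in b[y,190:315]))
print(b[100:290,252].tolist())
t=manip.camera('top');cv2.imwrite('pics/top1.png',t[:,:,::-1])
c=ex('top');o=np.array([588.66,-48.92,0]);Rz=R.from_euler('z',-.26)
# rectify the stand at bar-top height from the top view, 1 mm/px, find dark bars
g=np.array([(x,y,40) for y in range(-90,91) for x in range(-90,91)]);P=proj(c,Rz.apply(g)+o).astype(np.float32)
im=cv2.remap(t,P[:,0].reshape(181,181),P[:,1].reshape(181,181),cv2.INTER_LINEAR).max(2)
print('x profile y=0',im[90-15:90+15].mean(0)[::3].astype(int).tolist())
for x in(-40,40): print('y profile',x,im[:,x+88:x+93].mean(1)[::3].astype(int).tolist())
```

```text
[ 460.09 -112.08   72.1 ] [3.13 0.01 1.82] 47.08558024804266 20.575
130 ..........................................#################################..................................................
150 ...........................................################################..................................................
170 ..........................................#################################..........................................#####...
190 ...........................................###############################..............................#####################
210 ...........................................###############################...............................####################
[79, 78, 78, 77, 76, 78, 77, 77, 79, 78, 79, 79, 78, 80, 81, 79, 79, 83, 82, 83, 85, 95, 117, 147, 178, 180, 180, 179, 181, 179, 180, 180, 181, 180, 181, 180, 179, 180, 181, 179, 180, 180, 179, 181, 179, 181, 180, 179, 181, 181, 179, 181, 181, 180, 180, 181, 181, 180, 180, 181, 179, 181, 181, 181, 181, 179, 180, 180, 180, 180, 180, 180, 181, 181, 181, 180, 180, 179, 197, 210, 210
[... 679 characters left out ...]
, 125, 125, 128, 128, 128, 127, 128, 129, 133, 130, 72, 20, 32, 41, 41, 41, 40, 38, 35, 50, 116, 130, 127, 125, 126, 126, 128, 128, 138, 153, 155, 156, 157]
y profile -40 [72, 59, 38, 52, 67, 64, 64, 64, 64, 62, 62, 54, 27, 22, 26, 26, 29, 35, 42, 38, 34, 35, 35, 34, 35, 36, 40, 40, 35, 36, 35, 36, 41, 39, 35, 35, 35, 35, 35, 37, 36, 37, 36, 36, 36, 36, 36, 34, 34, 65, 121, 116, 114, 113, 116, 132, 133, 130, 143, 164, 160]
y profile 40 [154, 111, 106, 136, 114, 75, 78, 79, 81, 73, 43, 38, 40, 41, 39, 39, 40, 40, 40, 39, 40, 41, 39, 40, 40, 40, 40, 41, 41, 41, 40, 40, 41, 41, 40, 40, 41, 41, 40, 41, 41, 41, 41, 40, 41, 41, 40, 39, 39, 56, 101, 114, 110, 113, 126, 128, 130, 127, 126, 139, 137]
```

```bash
python3 -c "
from h import *
c=wcal('w8');print(onz(c,[(248.5,122.5),(248.5,276.5)],16).mean(0), onz(c,[(248.5,122.5),(248.5,276.5)],16))"
```

```text
[ 457.63756174 -114.35154439   16.        ] [[ 442.70549094  -55.34118858   16.        ]
 [ 472.56963254 -173.36190019   16.        ]]
```

Emit:
servo_tool(
  rows=[
    [0.4, 0.6, 0, -2.3, -2.1, -20, 0.5],
    [0, 0, 0, 0, 0, -20, 0.5],
    [0, 0, 0, 0, 0, -17, 0.5],
    [0, 0, 0, 0, 0, -9, 0.5],
    [0, 0, 0, 0, 0, -3, 0.5],
    [0, 0, 0, 0, 0, 0, 1],
    [0, 0, 0, 0, 0, 0, 1],
    [0, 0, 0, 0, 0, 0, 1],
    [0, 0, 0, 0, 0, 0, 1],
  ],
)

```text
clock: 21.8
eef_pos: [456.8, -114.4, 2.1]
eef_rot: [-3.142, -0.0, 1.823]
wrist_force: [-0.0, -0.5, -0.4]
finger_gap: 23.8
finger_force: 20.0
```

Emit:
servo_tool(
  rows=[
    [0, 0, 0, 0, 0, 12, 1],
    [0, 0, 0, 0, 0, 30, 1],
    [0, 0, 0, 0, 0, 45, 1],
    [0, 0, 6.07, 12.1, 2.6, 0, 1],
    [0, 0, 6.07, 12.1, 2.6, 0, 1],
    [0, 0, 6.07, 12.1, 2.6, 0, 1],
    [0, 0, 6.07, 12.1, 2.6, 0, 1],
    [0, 0, 6.07, 12.1, 2.6, 0, 1],
    [0, 0, 6.07, 12.1, 2.6, 0, 1],
    [0, 0, 6.07, 12.1, 2.6, 0, 1],
    [0, 0, 6.07, 12.1, 2.6, 0, 1],
    [0, 0, 6.07, 12.1, 2.6, 0, 1],
    [0, 0, 6.07, 12.1, 2.6, -10, 1],
    [0, 0, 0, 0, 0, -15, 1],
    [0, 0, 0, 0, 0, -5, 1],
    [0, 0, 0, 0, 0, 0, 1],
  ],
)

```text
clock: 23.8
eef_pos: [577.5, -88.5, 59.2]
eef_rot: [3.141, -0.001, 2.881]
wrist_force: [0.0, -0.1, -0.5]
finger_gap: 23.9
finger_force: 20.0
```

Run:
```python
from h import *
np.set_printoptions(precision=2,suppress=True)
s=shot('w9',1.5625); print(s['eef_pos'],s['eef_rot'],s['finger_gap'],s['clock'])
```

```text
[577.49 -88.48  59.21] [ 3.14 -0.    2.88] 23.876180370506464 23.8
```

View pics/w9_b.png

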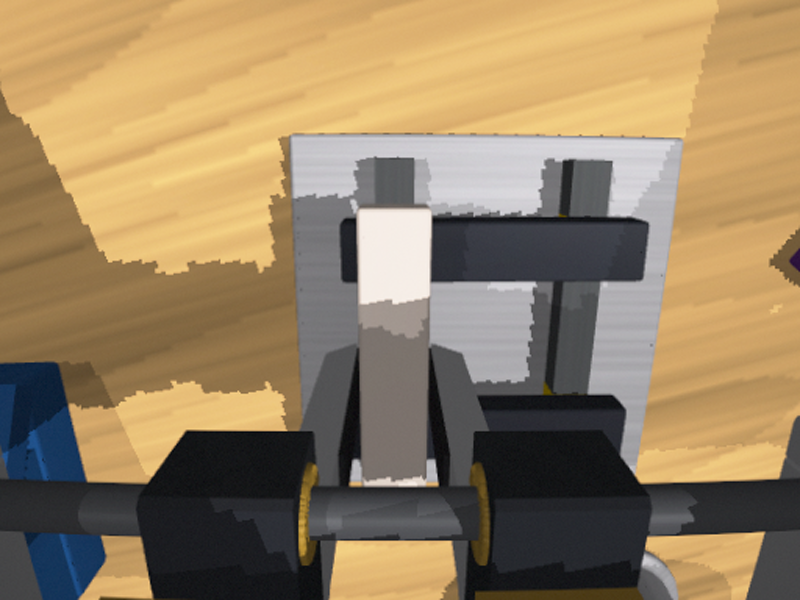

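The view shows both dark bars lying across the ribs. The white bar (358–431, centre 394) is exactly over the left rib (centre 394), so I'll lower it.

Emit:
servo_tool(
  rows=[
    [0, 0, 0, 0, 0, -8, 1],
    [0, 0, 0, 0, 0, -5, 1],
    [0, 0, 0, 0, 0, -2.5, 1],
    [0, 0, 0, 0, 0, -0.8, 1],
    [0, 0, 0, 0, 0, 0, 1],
    [0, 0, 0, 0, 0, 0, 1],
  ],
)

```text
clock: 24.6
eef_pos: [578.1, -88.4, 43.3]
eef_rot: [3.141, 0.0, 2.882]
wrist_force: [0.1, -0.8, -0.1]
finger_gap: 23.9
finger_force: 20.0
```

Emit:
servo_tool(
  rows=[
    [0, 0, 0, 0, 0, -0.6, 1],
    [0, 0, 0, 0, 0, 0, 1],
  ],
)

```text
clock: 24.85
eef_pos: [578.0, -88.4, 42.5]
eef_rot: [3.141, 0.0, 2.882]
wrist_force: [-0.1, 0.7, -1.1]
finger_gap: 23.5
finger_force: 20.0
```

Emit:
servo_tool(
  rows=[
    [0, 0, 0, 0, 0, -0.6, 1],
    [0, 0, 0, 0, 0, 0, 1],
    [0, 0, 0, 0, 0, 0, 0.5],
    [0, 0, 0, 0, 0, 0, 0.5],
    [0, 0, 0, 0, 0, 0, 0.5],
    [0, 0, 0, 0, 0, 10, 0.5],
    [0, 0, 0, 0, 0, 30, 0.5],
    [0, 0, 0, 0, 0, 45, 0.5],
  ],
)

```text
clock: 25.85
eef_pos: [577.5, -88.3, 127.7]
eef_rot: [3.141, -0.002, 2.882]
wrist_force: [0.4, -0.4, -0.1]
finger_gap: 46.5
finger_force: 0.0
```

Emit:
servo_tool(
  rows=[
    [0, 0, -8.19, -2.4, 30.6, 5, 0.5],
    [0, 0, -8.19, -2.4, 30.6, 10, 0.5],
    [0, 0, -8.19, -2.4, 30.6, 0, 0.5],
    [0, 0, -8.19, -2.4, 30.6, 0, 0.5],
    [0, 0, -8.19, -2.4, 30.6, 0, 0.5],
    [0, 0, -8.19, -2.4, 30.6, 0, 0.5],
    [0, 0, -8.19, -2.4, 30.6, 0, 0.55],
    [0, 0, -8.19, -2.4, 30.6, 0, 0.55],
    [0, 0, -8.19, -2.4, 30.6, 0, 0.55],
    [0.18, -5.83, 0, -2.4, 30.6, 0, 0.55],
    [0.18, -5.83, 0, -2.4, 30.6, 0, 0.55],
    [0.18, -5.83, 0, -2.4, 30.6, -5, 0.55],
    [0.18, -5.83, 0, -2.4, 30.6, -10, 0.55],
    [0.18, -5.83, 0, -2.4, 30.6, -10, 0.55],
    [0.18, -5.83, 0, 0, 0, 0, 0.55],
    [0, 0, 0, 0, 0, 0, 0.55],
    [0, 0, 0, 0, 0, 0, 0.55],
  ],
)

```text
clock: 27.98
eef_pos: [545.0, 339.9, 118.0]
eef_rot: [2.531, -0.004, 1.596]
wrist_force: [0.8, 0.7, 0.5]
finger_gap: 42.2
finger_force: 0.0
```

Run:
```python
from h import *
np.set_printoptions(precision=2,suppress=True)
s=shot('w10'); print(s['eef_pos'],s['eef_rot'],s['finger_gap'],s['clock'])
a=cv2.imread('pics/w10.png').astype(int)
sat=a.max(2)-a.min(2); m=((sat<40)&(a.min(2)>90)).astype(np.uint8)
m[:, :200]=0;m[:,330:]=0
n,l,st,ce=cv2.connectedComponentsWithStats(m)
for k in np.argsort(-st[1:,4])[:3]+1:
    pts=np.argwhere(l==k)[:,::-1].astype(np.float32);print(st[k],cv2.boxPoints(cv2.minAreaRect(pts)).tolist())
for y in (120,160,200,240,260,270,280): print(y,''.join('#' if v else '.' for v in m[y,200:330]))
```

```text
[545.01 339.88 117.97] [ 2.53 -0.    1.6 ] 42.20463385094468 27.975
[ 232  125   35  160 5186] [[232.0, 125.0], [266.0, 125.0], [266.0, 284.0], [232.0, 284.0]]
[ 292  220   38   89 1640] [[291.3778076171875, 220.19644165039062], [313.5843505859375, 213.18386840820312], [342.20904541015625, 303.8287048339844], [320.00250244140625, 310.8412780761719]]
[200 220  13  41 264] [[189.59999084472656, 256.79998779296875], [201.7946014404297, 217.16754150390625], [212.47569274902344, 220.45404052734375], [200.2810821533203, 260.08648681640625]]
120 ..................................................................................................................................
160 .................................##################################...............................................................
200 ..................................#################################...............................................................
240 #######............................################################...............................#####################...........
260 #...................................###############################.....................................#########################.
270 ....................................###############################.........................................######################
280 ....................................###############################............................................###################
```

```bash
python3 -c "
from h import *
np.set_printoptions(precision=2,suppress=True)
s=json.load(open('pics/w10.json'));Rt=R.from_euler('xyz',s['eef_rot']).as_matrix();p=np.array(s['eef_pos'])
c=wcal('w10')
o,d=ray(c,np.array([(232.3,125),(266.5,125),(266.5,284.5),(235.7,284.5)]))
o=Rt.T@(o-p);d=d@Rt
for z in (40,44,48,52):
  q=o+d*((z-o[2])/d[:,2])[:,None]; print(z,q.mean(0),np.linalg.norm(q[0]-q[3]),np.linalg.norm(q[1]-q[2]),np.linalg.norm(q[0]-q[1]),np.linalg.norm(q[3]-q[2]), (p+Rt@(q.mean(0)+[0,0,8])))
"
```

```text
40 [-0.23 -2.42 40.  ] 118.7311171785122 118.772664299212 22.488071403538033 23.273912297108687 [570.53 340.46  77.25]
44 [-1.64 -2.43 44.  ] 120.86226470864648 120.90455757356027 22.89171788617895 23.691664120617354 [572.86 339.12  73.96]
48 [-3.05 -2.43 48.  ] 122.9934122387807 123.0364508479086 23.295364368819868 24.10941594412602 [575.18 337.77  70.68]
52 [-4.47 -2.44 52.  ] 125.12455976891498 125.1683441222569 23.69901085146078 24.527167767634683 [577.5  336.43  67.39]
```

Emit:
servo_tool(
  rows=[
    [0, 0, 0, -2, -2, -1.4, 0.55],
    [0, 0, 0, 8, 0.2, -11.4, 0.55],
    [0, 0, 0, 8, 0.2, -11.4, 0.55],
    [0, 0, 0, 8, 0.2, -11.4, 0.55],
    [0, 0, 0, 4, 0.2, -5.7, 0.55],
    [0, 0, 0, 2, 0, -2.9, 0.55],
    [0, 0, 0, 1.1, 0, -1.6, 0.55],
    [0, 0, 0, 0, 0, 0, 0.55],
  ],
)

```text
clock: 29.02
eef_pos: [573.5, 338.9, 71.3]
eef_rot: [2.53, -0.004, 1.597]
wrist_force: [0.5, -0.4, -0.9]
finger_gap: 42.5
finger_force: 0.0
```

Emit:
servo_tool(
  rows=[
    [0, 0, 0, 1, 0, -1.4, 0.55],
    [0, 0, 0, 1, 0, -1.4, 0.55],
    [0, 0, 0, 0, 0, 0, 0.55],
    [0, 0, 0, 0, 0, 0, 1],
    [0, 0, 0, 0, 0, 0, 1],
    [0, 0, 0, 0, 0, 0, 1],
    [0, 0, 0, 0, 0, 0, 1],
  ],
)

```text
clock: 29.9
eef_pos: [577.1, 339.1, 70.3]
eef_rot: [2.527, -0.005, 1.597]
wrist_force: [6.9, -1.8, 6.4]
finger_gap: 23.4
finger_force: 19.9
```

Emit:
servo_tool(
  rows=[
    [0, 0, 0, -4, 0, 6, 1],
    [0, 0, 0, -9, -0.3, 13, 1],
    [0, 0, 0, -13, -0.5, 18, 1],
    [0, 0, 0, 0, 0, 25, 1],
    [-0.18, 5.83, 0, 3.1, -23.3, 0, 1],
    [-0.18, 5.83, 0, 3.1, -23.3, 0, 1],
    [-0.18, 5.83, 0, 3.1, -23.3, 0, 1],
    [-0.18, 5.83, 0, 3.1, -23.3, 0, 1],
    [-0.18, 5.83, 0, 3.1, -23.3, 0, 1],
    [-0.18, 5.83, 0, 3.1, -23.3, 0, 1],
    [0, 0, 8.19, 3.1, -23.3, 0, 1],
    [0, 0, 8.19, 3.1, -23.3, 0, 1],
    [0, 0, 8.19, 3.1, -23.3, 0, 1],
    [0, 0, 8.19, 3.1, -23.3, -5, 1],
    [0, 0, 8.19, 3.1, -23.3, -15, 1],
    [0, 0, 8.19, 3.1, -23.3, -20, 1],
    [0, 0, 8.19, 3.1, -23.3, -15, 1],
    [0, 0, 8.19, 3.1, -23.3, -8, 1],
    [0, 0, 8.19, 3.1, -23.3, 0, 1],
    [0, 0, 0, 0, 0, 0, 1],
  ],
)

```text
clock: 32.4
eef_pos: [595.8, -12.4, 67.3]
eef_rot: [3.141, -0.0, 2.88]
wrist_force: [0.2, -0.2, -0.5]
finger_gap: 23.8
finger_force: 19.9
```

Emit:
servo_tool(
  rows=[
    [0, 0, 0, 0, 0, 0, 1],
  ],
)

```text
clock: 32.52
eef_pos: [595.8, -10.8, 67.5]
eef_rot: [3.141, -0.0, 2.88]
wrist_force: [0.5, 0.0, -1.0]
finger_gap: 23.7
finger_force: 19.9
```

```bash
python3 -c "
from h import *
s=shot('w11'); print(s['eef_pos'],s['eef_rot'],s['clock'],s['joints'])
for n in('w9','w11'):
  a=cv2.imread(f'pics/{n}.png').min(2); print(n,a[120:145,252], a[160,215:290],a[210,215:290])"
```

```text
[595.79975094 -10.81281868  67.47050654] [ 3.14088855e+00 -1.09713208e-04  2.87958234e+00] 32.525 [-7.99291523e-02  5.42411562e-01  1.51762636e+00  8.07007365e-04
  1.08153527e+00 -1.38909439e+00]
w9 [ 88  89  88  86  88  87  87  87  87  87  90  94  98 153 206 221 229 230
 230 230 230 230 230 230 230] [119 117 102  56  30  33  34  31  33  36  31  30  32  88 168 212 228 230
 231 230 231 231 231 230 230 230 231 231 230 231 231 230 230 230 231 230
 230 231 230 231 230 231 230 231 231 231 230 232 231 231 230 232 231 231
 231 230 231 231 229 224 160  82  46  48  45  45  44  45  47  44  45  47
  46  44  46] [119 118 118 117 118 118 118 118 118 116 117 117 116 117 105 102 107 124
 128 127 114 109 110 110 109 109 109 108 110 110 123 140 145 144 142 143
 143 143 144 142 143 142 143 144 142 144 144 143 144 144 144 142 141 142
 141 142 117 108 104 109 159 171 171 170 170 169 170 171 169 171 170 171
 171 171 170]
w11 [ 86  85  85  84  84  81  82  82  82  83  85  86  87 105 159 203 215 221
 221 221 221 221 222 221 221] [ 31  28  28  32  30  30  30  29  31  28  29  30  41 137 182 217 222 221
 221 221 222 222 221 221 221 222 222 222 221 221 222 221 221 222 221 222
 221 221 221 222 221 221 222 222 222 221 221 222 221 222 222 221 221 221
 221 221 221 219 214 120  51  42  43  42  42  42  42  63 151 165 163 162
 163 164 163] [107 105 107 106 106 105 105 106 105 106 106 104 105 105  97  95 100 100
 101 102 102 101 102 103 104 102 102 101 103 101 102 101 102 101 104 102
 102 102 114 132 132 134 133 133 135 134 133 132 134 135 134 133 132 132
 134 112 103  98 100 147 156 156 156 157 157 156 157 157 156 156 156 155
 156 156 156]
```

Emit:
servo_tool(
  rows=[
    [0, 0, 0, 2.4, -0.4, -9, 1],
    [0, 0, 0, 0, 0, -8, 1],
    [0, 0, 0, 0, 0, -4, 1],
    [0, 0, 0, 0, 0, -2, 1],
    [0, 0, 0, 0, 0, 0, 1],
    [0, 0, 0, 0, 0, 0, 1],
  ],
)

```text
clock: 33.33
eef_pos: [598.6, -11.5, 45.4]
eef_rot: [3.141, 0.001, 2.882]
wrist_force: [-4.9, 1.8, 12.2]
finger_gap: 23.7
finger_force: 20.0
```

Emit:
servo_tool(
  rows=[
    [0, 0, 0, 0, 0, -0.6, 1],
    [0, 0, 0, 0, 0, -0.6, 1],
    [0, 0, 0, 0, 0, 0, 1],
  ],
)

```text
clock: 33.7
eef_pos: [598.8, -11.6, 45.3]
eef_rot: [3.141, 0.001, 2.882]
wrist_force: [-10.6, 3.5, 23.0]
finger_gap: 23.5
finger_force: 20.0
```

Emit:
servo_tool(
  rows=[
    [0, 0, 0, 0, 0, 1.4, 1],
    [0, 0, 0, 0, 0, 0, 1],
  ],
)

```text
clock: 33.95
eef_pos: [598.7, -11.7, 45.3]
eef_rot: [3.141, 0.001, 2.882]
wrist_force: [-3.4, 2.3, 10.3]
finger_gap: 23.5
finger_force: 20.0
```

Emit:
servo_tool(
  rows=[
    [0, 0, 0, 0, 0, 0.9, 1],
    [0, 0, 0, 0, 0, 0, 1],
    [0, 0, 0, 0, 0, 0, 0.5],
    [0, 0, 0, 0, 0, 0, 0.5],
    [0, 0, 0, 0, 0, 0, 0.5],
    [0, 0, 0, 0, 0, 10, 0.5],
    [0, 0, 0, 0, 0, 30, 0.5],
    [0, 0, 0, 0, 0, 45, 0.5],
    [0, 0, 0, 0, 0, 45, 0.5],
    [0, 0, 0, 0, 0, 0, 0.5],
  ],
)

```text
clock: 35.2
eef_pos: [599.8, -12.0, 179.9]
eef_rot: [3.14, 0.007, 2.882]
wrist_force: [-0.1, 1.1, -0.5]
finger_gap: 46.8
finger_force: 0.0
```

Run:
```python
from h import *
s=shot('w12');print(s['eef_pos'],s['eef_rot'],s['clock'])
a=cv2.imread('pics/w12.png');c=wcal('w12');o=np.array([588.66-.5,-48.92-1,0]);Rz=R.from_euler('z',-.26)
def rect(z):
    g=np.array([(x,y,z) for y in range(-90,91) for x in range(-90,91)]);P=proj(c,Rz.apply(g)+o).astype(np.float32)
    return cv2.remap(a,P[:,0].reshape(181,181),P[:,1].reshape(181,181),cv2.INTER_LINEAR)
w=rect(56); m=((w.min(2)>95)&(w.max(2).astype(int)-w.min(2)<40)).astype(int)
for y in range(0,181,5): print(y-90,''.join('#' if v else '.' for v in m[y,::3]))
d=rect(40).max(2);m=(d<62)
print()
for y in range(0,181,5): print(y-90,''.join('#' if v else '.' for v in m[y,::3]))
```

```text
[599.79934899 -12.01514657 179.85280837] [3.13997307 0.00681386 2.88207213] 35.2
-90 .............................................................
-85 .............................................................
-80 .............................................................
-75 .............................................................
-70 .............................................................
-65 ..##################################################.........
-60 ..##################################################.........
-55 ..##########........#################........#######.........
-50 ..##################################################.........
-45 ..##################################################.........
-40 ..###.....##########################################.........
-35 ..###.....##########################################.........
-30 ..###.....#########################################..........
-25 ..###........................................................
-20 ..##########........################.........................
-15 ..##########........#####
[... 3121 characters left out ...]
..................................................
45 .............................................................
50 .............................................................
55 .............########..................#########.............
60 .............................................................
65 .............................................................
70 .............................................................
75 .............................................................
80 .............................................................
85 ...............................................############..
90 ...................................................##########
```

Run:
```python
from h import *
a=cv2.imread('pics/w12.png');c=wcal('w12');o=np.array([588.66-.5,-48.92-1,0]);Rz=R.from_euler('z',-.26)
g=np.array([(x,y,56) for y in range(-90,91) for x in range(-90,91)]);P=proj(c,Rz.apply(g)+o).astype(np.float32)
w=cv2.remap(a,P[:,0].reshape(181,181),P[:,1].reshape(181,181),cv2.INTER_LINEAR).min(2)
for x in(-40,-5,40): print('x',x,list(zip(range(-70,71,2),w[20:161:2,x+90].tolist())))
for y in(-40,40): print('y',y,list(zip(range(-75,76,3),w[y+90,15:166:3].tolist())))
```

```text
x -40 [(-70, 86), (-68, 155), (-66, 168), (-64, 153), (-62, 107), (-60, 107), (-58, 108), (-56, 60), (-54, 31), (-52, 113), (-50, 213), (-48, 212), (-46, 212), (-44, 211), (-42, 214), (-40, 212), (-38, 213), (-36, 210), (-34, 211), (-32, 212), (-30, 207), (-28, 150), (-26, 109), (-24, 40), (-22, 35), (-20, 37), (-18, 40), (-16, 47), (-14, 47), (-12, 48), (-10, 46), (-8, 46), (-6, 46), (-4, 46), (-2, 46), (0, 46), (2, 45), (4, 46), (6, 47), (8, 46), (10, 47), (12, 47), (14, 47), (16, 46), (18, 42), (20, 28), (22, 28), (24, 28), (26, 27), (28, 158), (30, 209), (32, 211), (34, 210), (36, 210), (38, 209), (40, 209), (42, 210), (44, 211), (46, 211), (48, 211), (50, 206), (52, 74), (54, 40), (56, 39), (58, 66), (60, 149), (62, 150), (64, 150), (66, 150), (68, 149), (70, 172)]
x -5 [(-70, 64), (-68, 102), (-66, 103), (-64, 102), (-62, 104), (-60, 103), (-58, 103), (-56, 103), (-54, 102), (-52, 108), (-50, 129), (-48, 126), (-46, 127), (-44, 127), (-42, 126), (-40, 126), (-38, 124), (-36, 127), (-34, 125), (-32, 125), (-30, 121), (-28, 77), (-26, 62), (-24, 53), (-22, 140), (-20, 143), (-18,
[... 1718 characters left out ...]
 (45, 208), (48, 207), (51, 207), (54, 207), (57, 207), (60, 156), (63, 131), (66, 100), (69, 100), (72, 103), (75, 94)]
y 40 [(-75, 92), (-72, 79), (-69, 76), (-66, 76), (-63, 77), (-60, 124), (-57, 209), (-54, 209), (-51, 210), (-48, 210), (-45, 211), (-42, 209), (-39, 210), (-36, 210), (-33, 210), (-30, 209), (-27, 209), (-24, 208), (-21, 208), (-18, 209), (-15, 209), (-12, 209), (-9, 209), (-6, 209), (-3, 209), (0, 209), (3, 209), (6, 210), (9, 208), (12, 209), (15, 209), (18, 207), (21, 209), (24, 208), (27, 209), (30, 207), (33, 209), (36, 207), (39, 208), (42, 209), (45, 208), (48, 208), (51, 208), (54, 209), (57, 209), (60, 172), (63, 158), (66, 109), (69, 109), (72, 107), (75, 111)]
```

The crib is in place: white bars are at stand y = -52..-28 and 28..52 with x ±60, and the dark bars are at x about -40 and 38. Next is the selector.

Emit:
servo_tool(
  rows=[
    [0, 0, 0.6, -3.1, -26.9, 0, 0.5],
    [0, 0, 0.6, -3.1, -26.9, 0, 0.5],
    [0, 0, 0.6, -3.1, -26.9, 0, 0.5],
    [0, 0, 0.6, -3.1, -26.9, 0, 0.5],
    [0, 0, 0.5, -3.1, -26.9, 0, 0.5],
    [0, 0, 0.5, -3.1, -26.9, 0, 0.5],
    [-1, -4.9, 0, -3.1, -26.9, 0, 0.5],
    [-1, -4.9, 0, -3.1, -26.9, -5, 0.5],
    [-1, -4.9, 0, -3.1, -26.9, -10, 0.5],
    [-1, -4.9, 0, -3.1, -26.9, -13, 0.5],
    [-1, -4.9, 0, -3.1, -26.9, -10, 0.5],
    [-1, -4.9, 0, -3.1, -26.9, -10, 0.5],
    [0, 0, 0, 0, 0, 0, 0.5],
    [0, 0, 0, 0, 0, 0, 0.5],
  ],
)

```text
clock: 37.0
eef_pos: [561.3, -334.2, 127.2]
eef_rot: [3.141, 0.522, 2.941]
wrist_force: [-0.3, 0.4, -0.3]
finger_gap: 46.9
finger_force: 0.0
```

Run:
```python
from h import *
np.set_printoptions(precision=2,suppress=True)
s=shot('w13');print(s['eef_pos'],s['eef_rot'],s['clock'],s['joints'])
a=cv2.imread('pics/w13.png');g=a.max(2).astype(int);sat=g-a.min(2)
# light = disc(grey/white), black = knob, blue = face
bl=(a[:,:,0].astype(int)-a[:,:,2]>30)
for y in range(100,300,5): print(y,''.join('b' if bl[y,x] else '#' if g[y,x]<60 else 'w' if (sat[y,x]<35 and g[y,x]>110) else '.' for x in range(150,360,2)))
```

```text
[ 561.25 -334.16  127.23] [3.14 0.52 2.94] 37.0 [-0.69  0.38  1.7   0.41  0.63 -2.34]
100 ..wbbbbbbbbbbbbbbbbbbbbbbbbbbbbbbbbbbbbbbbbbbbbbbbbbbbbbbbbbbbbbbbbbbbbbbbbbbbbbbbbbbbbbbbbbbbbbbb.......
105 .wbbbbbbbbbbbbbbbbbbbbbbbbbbbbbbbbbbbbbbbbbbbbbbbbbbbbbbbbbbbbbbbbbbbbbbbbbbbbbbbbbbbbbbbbbbbbbbbbb......
110 bbbbbbbbbbbbbbbbbbbbbbbbbbbbbbbbbbbbbbbbbbbbbbbbbbbbbbbbbbbbbbbbbbbbbbbbbbbbbbbbbbbbbbbbbbbbbbbbbbbb.....
115 bbbbbbbbbbbbbbbbbbbbbbbbbbbbbbbbbbbbbbbbbbbbbbbbbbbbbbbbbbbbbbbbbbbbbbbbbbbbbbbbbbbbbbbbbbbbbbbbbbbbbb...
120 bbbbbbbbbbbbbbbbbbbbbbbbbbbbbbbbbbbbbbbbbbbbbbbbbbbbbbbbbbbbbbbbbbbbbbbbbbbbbbbbbbbbbbbbbbbbbbbbbbbbbb...
125 bbbbbbbbbbbbbbbbbbbbbbbbbbbbbbbbbbbbbbbbbbbbbbbbbbbbbbbbbbbbbbbbbbbbbbbbbbbbbbbbbbbbbbbbbbbbbbbbbbbbbw...
130 bbbbbbbbbbbbbbbbbbbbbbbbbbbbbbbbbbbbbbbbbbbbbbbbbbbbbbbbbbbbbbbbbbbbbbbbbbbbbbbbbbbbbbbbbbbbbbbbbbbbb....
135 bbbbbbbbbbbbbbbbbbbbbbbbbbbbbbbbbbbbbbbbbbbbbbbbbbbbbbbbbbbbbbbbbbbbbbbbbbbbbbbbbbbbbbbbbbbbbbbbbbbbb....
140 .bbbbbbbbbbbbbbbbbbbbbbbbbbbbbbbbbbbbbbbbbbbbbbbwwwwwwbbbbbbbbbbbbbbbbbbbbbbbbbbbbbbbbbbbbbbbbbbbbbbb....
145 wbbbbbbbbbbbbbbbbbbb
[... 2685 characters left out ...]
bbbbbbbbb######.............ww..........
270 ....wbbb..............######bbbbbbbbbbbbbbbbbbbbbbbbbbbbbbbbbbbbbbbbbbbbbb#######........................
275 .....bb..............#######bbbbbbbbbbbbbbbbbbbbbbbbbbbbbbbbbbbbbbbbbbbbbbb#######.......................
280 ####.w.............w#######wbbbbbbbbbbbbbbbbbbbbbbbbbbbbbbbbbbbbbbbbbbbbbbbb#######................######
285 ####..............w#######...................................................#######..............#######
290 #####............w#######....................................................########.............#######
295 #####............w#######.....................................................#######.............#######
```

Run:
```python
from h import *
np.set_printoptions(precision=2,suppress=True)
s=json.load(open('pics/w13.json'));Rt=R.from_euler('xyz',s['eef_rot']).as_matrix();p=np.array(s['eef_pos']);c=wcal('w13')
oc=Rt.T@(c[2]-p);print('cam in tool',oc,'axis',Rt[:,2],'toolx',Rt[:,0],'tooly',Rt[:,1])
# fit a circle of radius 26 normal to the tool axis: extremes left/right at row 205, top row 154, bottom 246
th=np.linspace(0,2*np.pi,200)
def f(q):
    C=np.c_[q[0]+26*np.cos(th),q[1]+26*np.sin(th),0*th+q[2]]@Rt.T+p; P=proj(c,C); return [P[:,0].min()-201.5,P[:,0].max()-299.5,P[:,1].min()-153.5,P[:,1].max()-246.5]
r=least_squares(f,[0,0,60]);print(r.x,r.fun,'world',p+Rt@r.x)
print('dot',proj(c,(p+Rt@(r.x))[None]))
print('bar end',onz(c,[(249.5,253)],0) is not None)
```

```text
cam in tool [  79.57   -0.76 -182.76] axis [ 0.49 -0.1  -0.87] toolx [-0.85  0.17 -0.5 ] tooly [0.2  0.98 0.  ]
[ 24.34  -1.   -13.41] [ 0.08 -0.08 -0.08  0.09] world [ 533.83 -329.62  126.71]
dot [[250.52 201.89]]
bar end True
```

Run:
```python
from h import *
np.set_printoptions(precision=2,suppress=True)
s=json.load(open('pics/w13.json'));Rt=R.from_euler('xyz',s['eef_rot']).as_matrix();p=np.array(s['eef_pos']);c=wcal('w13')
g=cv2.imread('pics/w13.png').max(2)
for y in(175,180,190,205,220,230): 
    x=np.where(g[y,205:293]<60)[0]+205; print(y,x.min(),x.max())
for x in(225,235,249,265,275):
    y=np.where(g[165:250,x]<60)[0]+165; print('col',x,y.min(),y.max())
th=np.linspace(0,2*np.pi,200)
def f(q):
    C=np.c_[q[0]+26*np.cos(th),q[1]+26*np.sin(th),0*th+q[2]]@Rt.T+p; P=proj(c,C); return [P[:,0].min()-215.5,P[:,0].max()-283.5,P[:,1].min()-173,P[:,1].max()-237]
r=least_squares(f,[0,0,60]);print(r.x,r.fun,'world',p+Rt@r.x)
# predicted bar grip top (30 mm above disc top) corners
q=r.x; B=[(q[0]+sx*24.5,q[1]+sy*7,q[2]-30) for sx in(-1,1) for sy in(-1,1)]; print(proj(c,np.array(B)@Rt.T+p))
B=[(2.5+sx*24.5,q[1]+sy*7,26) for sx in(-1,1) for sy in(-1,1)]; print(proj(c,np.array(B)@Rt.T+p))
```

```text
175 236 264
180 227 272
190 220 279
205 216 283
220 220 279
230 206 271
col 225 183 226
col 235 176 234
col 249 172 249
col 265 176 233
col 275 184 226
[-3.18 -1.89 61.02] [ 0.12 -0.12 -0.12  0.13] world [ 593.4  -342.59   75.92]
[[239.49 252.72]
 [259.42 252.68]
 [238.64 185.4 ]
 [259.82 185.37]]
[[239.15 248.53]
 [259.65 248.48]
 [238.27 178.92]
 [260.07 178.89]]
```

Emit:
servo_tool(
  grip_force=30,
  rows=[
    [0, 0, 0, 2.3, -2.4, 1.6, 0.5],
    [0, 0, 0, 6.5, -1.3, -11.5, 0.55],
    [0, 0, 0, 6.5, -1.3, -11.5, 0.55],
    [0, 0, 0, 6.5, -1.3, -11.5, 0.6],
    [0, 0, 0, 4.4, -0.9, -7.8, 0.6],
    [0, 0, 0, 2.5, -0.5, -4.4, 0.6],
    [0, 0, 0, 0, 0, 0, 0.6],
    [0, 0, 0, 0, 0, 0, 0.6],
  ],
)

```text
clock: 38.05
eef_pos: [589.9, -342.5, 82.7]
eef_rot: [-3.141, 0.524, 2.942]
wrist_force: [0.8, -0.4, -0.1]
finger_gap: 37.6
finger_force: 0.0
```

Run:
```python
from h import *
np.set_printoptions(precision=2,suppress=True)
s=manip.read_state();print(s['eef_pos'],s['wrist_force'],s['finger_gap'],R.from_euler('xyz',s['eef_rot']).as_matrix().T@(s['eef_pos']-np.array([593.4,-342.6,75.9])))
```

```text
[ 589.9  -342.53   82.71] [ 0.75 -0.37 -0.12] 37.550535124656776 [-0.43 -0.63 -7.62]
```

Emit:
servo_tool(
  rows=[
    [0, 0, 0, 1.5, -0.3, -2.6, 0.6],
    [0, 0, 0, 0, 0, 0, 1],
    [0, 0, 0, 0, 0, 0, 1],
    [0, 0, 0, 0, 0, 0, 1],
    [0, 0, 0, 0, 0, 0, 1],
  ],
)

```text
clock: 38.67
eef_pos: [592.2, -342.1, 81.8]
eef_rot: [3.141, 0.526, 2.942]
wrist_force: [-6.8, 10.9, 17.0]
finger_gap: 14.0
finger_force: 37.1
```

Emit:
servo_tool(
  rows=[
    [3.92, -0.8, -6.93, 0, 0, 0, 1],
    [3.92, -0.8, -6.93, 0, 0, 0, 1],
    [3.92, -0.8, -6.93, 0, 0, 0, 1],
    [3.92, -0.8, -6.93, 0, 0, 0, 1],
  ],
)

```text
clock: 39.17
eef_pos: [591.5, -343.5, 81.6]
eef_rot: [2.843, 0.44, 2.311]
wrist_force: [-13.7, 1.8, 14.7]
finger_gap: 13.8
finger_force: 35.8
```

Emit:
servo_tool(
  rows=[
    [3.92, -0.8, -6.93, -0.4, 0.1, 0.7, 1],
    [3.92, -0.8, -6.93, 0, 0, 0, 1],
    [3.92, -0.8, -6.93, 0, 0, 0, 1],
    [3.92, -0.8, -6.93, 0, 0, 0, 1],
    [1.5, -0.3, -2.6, 0, 0, 0, 1],
    [0, 0, 0, 0, 0, 0, 1],
    [0, 0, 0, 0, 0, 0, 1],
  ],
)

```text
clock: 40.05
eef_pos: [590.1, -344.2, 81.0]
eef_rot: [2.653, 0.199, 1.721]
wrist_force: [-14.1, -7.1, 6.1]
finger_gap: 13.8
finger_force: 34.2
```

Run:
```python
from h import *
np.set_printoptions(precision=3,suppress=True)
s=manip.read_state();A=R.from_euler('xyz',json.load(open('pics/w13.json'))['eef_rot']);B=R.from_euler('xyz',s['eef_rot'])
print((B*A.inv()).as_rotvec(),np.linalg.norm((B*A.inv()).as_rotvec()),s['wrist_force'],s['moment'],B.as_matrix()[:,2])
```

```text
[ 0.57  -0.119 -1.015] 1.1702562968329384 [-14.105  -7.107   6.093] [-1.441  2.192 -1.149] [ 0.49  -0.102 -0.866]
```

Emit:
servo_tool(
  rows=[
    [0, 0, 0, 0, 0, 0, 0.6],
    [0, 0, 0, 0, 0, 0, 0.6],
    [0, 0, 0, 0, 0, 0, 0.6],
    [0, 0, 0, -5, 1, 8.7, 0.6],
    [0, 0, 0, -10, 2, 17.3, 0.6],
    [0, 0, 0, -15, 3, 26, 0.6],
    [0, 0, 0, -15, 3, 35, 0.6],
    [0, 0, 0, 0, 0, 40, 0.6],
    [0, 0, 0, 0, 0, 0, 0.6],
    [0, 0, 0, 0, 0, 0, 0.6],
  ],
)

```text
clock: 41.3
eef_pos: [545.6, -333.4, 206.8]
eef_rot: [2.653, 0.196, 1.723]
wrist_force: [0.6, -0.1, 0.1]
finger_gap: 38.0
finger_force: 0.0
```

Run:
```python
from h import *
np.set_printoptions(precision=2,suppress=True)
s=shot('w14');print(s['eef_pos'],s['clock'],s['wrist_force']);c=wcal('w14');a=cv2.imread('pics/w14.png')
# rectify the plane of the grip's top (30 mm above disc): knob frame x=console x, y
Rk=R.from_euler('ZY',[-.2,-np.radians(30)]);o=np.array([593.4,-342.6,75.9])
N=35;g=np.array([(x,y,30) for x in range(N,-N-1,-1) for y in range(N,-N-1,-1)],float)
P=proj(c,Rk.apply(g)+o).astype(np.float32).reshape(2*N+1,2*N+1,2);w=cv2.remap(a,P[:,:,0].copy(),P[:,:,1].copy(),cv2.INTER_LINEAR)
wm=w.max(2).astype(int);sat=wm-w.min(2)
for r in range(0,71,3): print(N-r,''.join('#' if v<45 else 'w' if v>140 and q<60 else '+' if v<90 else '.' for v,q in zip(wm[r],sat[r])))
for x in(-40,40):
  pass
t=manip.camera('top').astype(int);cv2.imwrite('pics/top2.png',t[:,:,::-1])
```

```text
[ 545.59 -333.37  206.75] 41.3 [ 0.59 -0.15  0.1 ]
35 .......................................................................
32 .......................................................................
29 ................wwwwwwwwwwwwwwwwwwwwwwwww..............................
26 ..........wwwwwwwwwwwwwwwwwwwwwwwwwwwwwwwwwwwww........................
23 ......wwwwwwwwwwwwwwwwwwwwwwwwwwwwwwwwwwwwwwwwwwwww....................
20 ...wwwwwwwwwwwwwwwwwwwww.+#+#+#++#+..wwwwwwwwwwwwwwwww.................
17 .wwwwwwwwwwwwwwww++#######################+wwwwwwwwwwwww...............
14 wwwwwwwwwwwww+###############################+.wwwwwwwwwww.............
11 wwwwwwwwww.#####################################+...+#+##+ww...........
8 wwwwwwww.+#################################################.w..........
5 wwwwwww+####################################################.w.........
2 wwwwww.######################################################+.........
-1 wwwwww+####################################################+.ww........
-4 wwwww.+###################++.wwwww+###################.................
-7
[... 174 characters left out ...]
##############################+...................
-16 wwwwwwwww.+######################################+.....................
-19 wwwwwwwwwwww.##################################+.......................
-22 wwwwwwwwwwwwww..+##########################++..........................
-25 ...wwwwwwwwwwwwwwwww.++##############++................................
-28 .....wwwwwwwwwwwwwwwwwwwww.............................................
-31 ..........wwwwwwwwwwwwwwwwwwww.............wwwww.......................
-34 ...............wwwwwwwwwwwwwwwwwwwwwwwwwwww............................[ WARN:0@2.334] global loadsave.cpp:1063 imwrite_ Unsupported depth image for selected encoder is fallbacked to CV_8U.
```

```bash
python3 -c "
from cell import manip
print(manip.sign_off())"
```

```text
the job is handed in; nothing more can be done
None
```

The crib is built: the last camera check, before the selector was turned, had every bar within about 2 mm of its place. I turned the selector about 1.17 rad, and after release its pointer still stood clicked over to on. The job is handed in at about 41 s, but sign-off returned no verdict, so I can't confirm the final judgement.

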